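# Close a grinding jar rim on rim and clamp it in the mill

## Task

Load the grinding jar into the bench mill: press the red thumb paddle down so the clamp plate springs open, stand the open lower jar half with its balls in the round seat, and set the upper half mouth-down on it, squarely rim on rim. Then push the clamp plate down until it lies level and its catch holds it, the rubber foot pressing on the jar. Do not drop the halves or spill the balls, and leave the other things on the bench where they stand.

Things in the scene. Friction and masses are not known exactly. Their poses are not given: they have to be found in the camera images.
- mill: Bench vibratory jar mill, fixed: white housing 200 (x) x 150 x 42 mm, grey hinge cheeks 200 mm high. Origin on the bench below the seat's centre; housing from x = -75 to +125 mm; its +x points to the hinge end (away from you to the right). The open clamp plate overhangs the seat: no room for an upright gripper; bring the jar in from the -x end, tool leaning back 25 to 40 degrees, fingers closing along the mill's y.
- seat (a point): Centre of the flat steel seat for the lower jar half, 50 mm above the bench, round, inside a lip 71 mm inner and 83 mm outer diameter, 4 mm high. Axes as the mill.
- clamp (a joint): Clamp plate angle, rad: 0 level, 1.13 open (stop), -0.06 lowest. Hinge axis along the mill's y, 60 mm from the seat's centre towards +x, 189 mm above the bench; plate 123 mm long, 52 wide, 8 thick. A spring pushes it open; starts level (within 0.03), held by the catch. To latch, push it down to about -0.04, then let it rise: it stays within 0.05 of 0. Closing it on the jar takes 5 to 8 N at the free end's bar.
- press_bar (a point): Top of the black rubber bar (16 mm thick, 66 mm wide along y) across the free end of the clamp plate, where it is pushed down; 115 mm from the hinge axis and 11 mm above the plate's mid plane. Moves with the plate: its z axis is square to the plate. Follow its arc: from wide open it first moves mostly towards the mill's -x; pushed straight down there it mainly loads the hinge.
- foot: Round rubber-faced pressure foot, 30 mm diameter, under the middle of the clamp plate, on a spring with 13 mm travel. Origin at the underside of the plate; the pad's face is 20 mm below it. With the plate level the pad would reach 5 mm below the top of the closed jar, so it presses with 4 to 5 N.
- catch (a joint): Spring catch behind the hinge, rad: 0 at rest (it hooks the plate when level), grows as the red paddle is pressed; 0.40 at its stop. Between 0.1 and 0.17 it lets the plate go. It springs back by itself, and snaps over by itself when the plate is pushed down.
- thumb (a point): Middle of the top of the red thumb paddle (24 long x 34 wide mm), 148 mm from the seat's centre towards the mill's +x and 149 mm above the bench, behind the hinge cheeks; pressing it straight down 5 to 8 mm with 5 to 10 N releases the plate.
- jar_lower: Lower jar half: open steel cup standing mouth-up on the blue mat, three loose steel balls inside. Outside diameter 62, height 60, wall 8, base 8 mm; 0.42 kg. Origin at the centre of its underside, z up its axis.
- lower_rim (a point): Centre of the lower half's flat rim, 60 mm above its underside.
- jar_upper: Upper jar half: the same steel cup (diameter 62, height 60, wall 8 mm, 0.40 kg) standing mouth-down on the mat. Origin at the centre of its rim (the mouth, at the bottom), z up its axis towards its closed end.
- mat: Blue bench mat, 280 (x) x 170 x 3 mm, fixed; both jar halves start on it, in either order. Origin at the centre of its underside.
- ball_1_center (a point): Centre of a steel grinding ball, 18 mm diameter, in the lower half.
- ball_2_center (a point): The same, second ball.
- ball_3_center (a point): The same, third ball.
- amber_small: Bystander: small amber bottle with glass stopper, 45 mm wide, 106 high. Origin under its centre.
- beaker: Bystander: glass beaker, 46 mm wide, 58 high. Origin under its centre.
- dropper_bottle: Bystander: white dropper bottle with green tip, 31 mm wide, 95 high. Origin under its centre.
- vial_1: Bystander: sample vial, black cap, 23 mm wide, 46 high. Origin under its centre.
- vial_3: Bystander: sample vial, white cap, 23 mm wide, 46 high. Origin under its centre.
- tape_roll: Bystander: roll of tape lying flat, 58 mm wide, 18 high. Origin under its centre.
Mind the look-alikes: they are no part of the job. What is shaped like the jar_upper but green is not meant.

How it is judged:
On the way, in this order (a step that is already met when the one before it is completed fails the run):
1. the catch is released and the clamp plate has sprung open (value of joint clamp above 0.9 rad), for 0.2 s.
2. the lower half stands in the seat, let go (horizontal distance between jar_lower and seat below 0.006 m and distance between jar_lower and seat below 0.008 m and angle between jar_lower's own z axis and vertical below 0.06 rad and contact force between the fingers and jar_lower below 0.3 N), for 0.2 s.
3. the upper half stands mouth-down on it rim on rim, let go, the plate still open (horizontal distance between jar_lower and seat below 0.006 m and distance between jar_lower and seat below 0.008 m and angle between jar_lower's own z axis and vertical below 0.06 rad and horizontal distance between jar_upper and lower_rim below 0.005 m and distance between jar_upper and lower_rim below 0.006 m and angle between the z axis of jar_upper and the z axis of jar_lower, either way round below 0.06 rad and z of jar_upper in the frame of jar_lower above 0.05 m and angle between jar_upper's own z axis and vertical below 0.1 rad and contact force between the fingers and jar_upper below 0.3 N and value of joint clamp above 0.5 rad), for 0.2 s.
4. the clamp plate is pushed level (value of joint clamp below 0.06 rad and contact force between foot and jar_upper above 1 N), for 0.1 s.
At the end, for the whole second after the job is handed in: Lower half upright in the seat (within 6 mm of its centre, 0.06 rad), balls inside; upper half mouth-down on it, rims flush, axes within 5 mm and 0.06 rad; clamp plate level (within 0.055 rad) and at rest, catch back (under 0.05 rad), foot pressing on the jar with over 1 N (all of step 4 and horizontal distance between jar_lower and seat below 0.006 m and distance between jar_lower and seat below 0.008 m and angle between jar_lower's own z axis and vertical below 0.06 rad and horizontal distance between jar_upper and lower_rim below 0.005 m and distance between jar_upper and lower_rim below 0.006 m and angle between the z axis of jar_upper and the z axis of jar_lower, either way round below 0.06 rad and z of jar_upper in the frame of jar_lower above 0.05 m and angle between jar_upper's own z axis and vertical below 0.1 rad and value of joint clamp above -0.055 rad and value of joint catch below 0.05 rad and linear speed of jar_upper below 0.02 m/s and angular speed of clamp below 0.1 rad/s and distance between each of ball_1_center, ball_2_center, ball_3_center and jar_lower below 0.06 m); the robot touches nothing.
It fails at once if lower jar half dropped (in free fall for more than about 12 mm) (contact force between the fingers and jar_lower below 0.1 N and linear speed of jar_lower above 0.5 m/s).
It fails at once if upper jar half dropped (in free fall for more than about 12 mm) (contact force between the fingers and jar_upper below 0.1 N and linear speed of jar_upper above 0.5 m/s).
It fails at once if a grinding ball spilled from the lower jar half (distance between any of ball_1_center, ball_2_center, ball_3_center and jar_lower above 0.075 m).
It fails at once if another thing on the bench pushed more than 3 cm or knocked over (distance of any of amber_small, beaker, dropper_bottle, vial_1, vial_3, tape_roll from where it was at the start of the episode above 0.03 m or angle between any of amber_small, beaker, dropper_bottle, vial_1, vial_3, tape_roll's own z axis and vertical above 0.5 rad).
It also fails if it takes over 64 s, if anything falls off the work surface, if the arm or the gripper's body presses on something with over 40 N, if the wrist force passes 120 N, or if a joint passes its speed limit or range.

## Robot

A 7-joint arm with a two-finger parallel gripper is mounted at the origin on a cart in front of the work surface, level with it; the furniture and walls round the work are solid. World frame = base frame: x ahead of the robot, y to its left, z up, the work surface at z = 0. Lengths are in m, angles in rad, forces in N, time in s.
With the tool pointing down it reaches from about 0.35 to 0.9 m from the base axis. Payload 7.2 kg.
Tool frame: the origin (TCP) lies where the fingers leave the gripper's body, on its centre line; the fingertips stand robot.tip_reach ahead of it and the grasp point (between the pads) lies 54 mm ahead of it (robot.tip_reach is the distance from the TCP to the fingertips, in m); z points along the fingers, y is the line along which they close (so a half turn about z gives the same grasp; the last joint's range is limited). The gripper opens to 85 mm and grips with 20 to 120 N. Pads are 22 mm wide; open, the fingers measure 114 mm over their backs; the gripper's body (76 mm by 85 mm) begins 54 mm behind the grasp point. The pads swing forward as they close: fully open they stand 13 mm farther back than shut.
Start: joints at [-1.394, 0.411, -0.013, 1.596, 0.006, 1.134, -0.082], TCP at [0.151, 0.606, 0.304] pointing down, gripper open.
Joint ranges: [-2.95, 2.95], [-0.29, 1.99], [-1.47, 1.44], [0.14, 2.54], [-1.03, 4.17], [0.13, 1.85], [-2.86, 2.86]. Speed limits (rad/s): [2.39, 2.39, 3.01, 3.01, 3.14, 3.14, 3.14].

## Interface

Orientations are given as a unit quaternion [w, x, y, z].
In Python, from workcell import robot gives the robot as it stands. The module is installed in compiled form; this text tells all that it offers.
- The arm moves only by the tool jog_arm, never from a script. Its argument "steps" is a list of rows, each a list of 7 numbers: the turn, a rotation vector about the tool's x, y, z in rad, then the shift along the tool's x, y, z in cm, then the opening in per cent of the stroke, from 0 (shut) to 100 (fully open). A call has 1 to 20 rows; each row is the pose to reach, as a shift and turn from the pose commanded when the call began, along the tool's axes at that moment; what a row does not reach only later rows make up. A row lasts 1/12 s, in which the tool goes at most 41.7 mm and 7.16 degrees, less where a joint would pass 70% of its speed; a pose out of reach is approached as far as the arm can. A call with a gripper value outside its range is refused whole. The fingers move at their own pace and stop on an object; "grip_force" is the grip in N (left out, the last holds). Time passes only in rows, so rows that repeat a pose let the fingers close. It gives the time, the measured TCP pose, the force, the opening and the grip force at its end, in the units of the state.
- robot.sense(): the state, without advancing time (a new reading comes with each control period).
- robot.get_image(name): name is "scene" or "side" or "wrist"; returns a dict with "image" (480x640x3 uint8, red, green, blue), "mtx" (3x3 intrinsics, pixels), "eye" and "rotation" of the camera in the world; the wrist camera has in their place "tool_from_camera" (4x4, takes a point from camera to tool coordinates, whose origin is the TCP and whose axes are the flange's). Camera axes: x right, y up, looking along -z (the intrinsics and any distortion apply to the point x, -y, -z); pixel columns grow to the right and rows downward; lengths in m; the calibration is good to about 2 mm. A picture is of the moment at which its call begins: read the wrist's pose just before it. There is no depth.
- robot.close_job(): hands the job in; it is judged then, once.
The state is a dict: "time": time; "qpos": joint angles; "qd": joint speeds; "joint_torque": joint torques, N m; "ee_pos": TCP position; "tool_rot": TCP orientation; "wrist_force": force on the tool from outside, world axes, zero at the start; "moment": the same for the moment, N m; "grip_width": opening from 0.0 (shut) to 1.0 (fully open); "grasp_force": force on a finger pad.
Only numpy, scipy, OpenCV 4.12 (cv2) and the standard library are available. Lean on these libraries where they do the work, as an engineer would, in place of code of your own. Each camera call takes 0.05 s, during which the arm holds its last target. There are 200 camera calls.

## Working session

There is one attempt and no reset: what is moved stays moved. The work goes in short steps, Python scripts to look and compute and a tool call to move; the robot and the scene stay as the last step left them, time stands still between calls to the robot, and variables do not carry over. Pictures are saved under pics/ and viewed, at most 10 in all, crops included, and the job is handed in when it is done.

Besides the shell and the picture viewer there is one more tool, called as name(argument=value, ...) on one line, values as JSON. jog_arm: Moves the arm, as the interface text tells. Its arguments: {"type":"object","properties":{"steps":{"type":"array","items":{"type":"array","items":{"type":"number"}}},"grip_force":{"type":"number"}},"required":["steps"]}

```bash
mkdir -p pics; python3 - <<'E'
from workcell import robot
import cv2, numpy as np
s=robot.sense()
for k in('time','qpos','ee_pos','tool_rot','wrist_force','grip_width'):print(k,np.round(s[k],4))
print(robot.tip_reach)
for n in('scene','side'):
    d=robot.get_image(n); cv2.imwrite(f'pics/{n}0.png',d['image'][:,:,::-1]); np.savez(f'{n}0.npz',**d)
    print(n,d.keys(),np.round(d['mtx'],1).tolist(),np.round(d['eye'],3),np.round(d['rotation'],3).tolist())
E
```

```text
time 0.0
qpos [-1.3942  0.4119 -0.0127  1.5971  0.0056  1.1343 -0.0822]
ee_pos [0.1514 0.606  0.303 ]
tool_rot [-0.000e+00  1.221e-01  9.925e-01 -8.000e-04]
wrist_force [-0.0155 -0.0672 -0.4343]
grip_width 0.9955
0.0726
scene dict_keys(['image', 'mtx', 'eye', 'rotation']) [[608.4, 0.0, 325.6], [0.0, 608.4, 239.9], [0.0, 0.0, 1.0]] [-0.056 -1.233  0.948] [0.847, 0.481, -0.111, -0.196]
side dict_keys(['image', 'mtx', 'eye', 'rotation']) [[540.9, 0.0, 318.2], [0.0, 540.9, 243.8], [0.0, 0.0, 1.0]] [0.142 1.08  1.048] [-0.142, -0.075, 0.439, 0.884]
```

View pics/scene0.png

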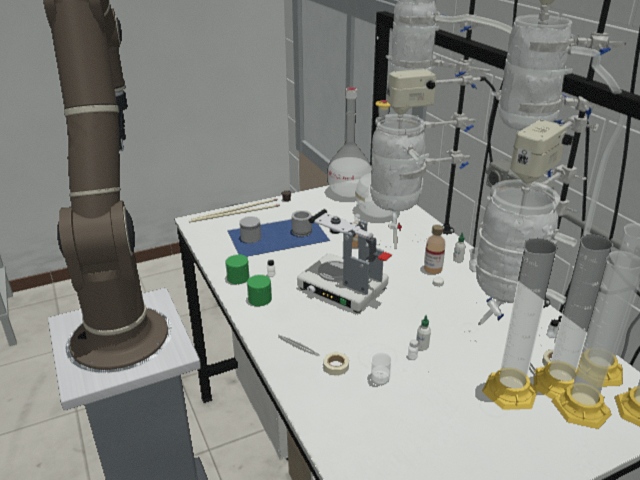

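View pics/side0.png

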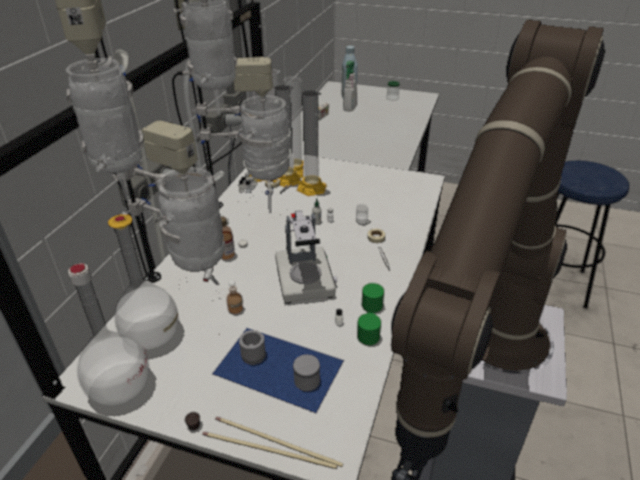

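```bash
cat > h.py <<'E'
import numpy as np, cv2
from scipy.spatial.transform import Rotation as R
def rot(q): return R.from_quat(np.roll(q,-1))
def load(f): return dict(np.load(f))
def ray(d,uv):
    p=np.linalg.inv(d['mtx'])@[uv[0],uv[1],1.]; v=rot(d['rotation']).apply([p[0],-p[1],-1.]); return d['eye'],v/np.linalg.norm(v)
def plane(d,uv,z):
    e,v=ray(d,uv); return e+v*(z-e[2])/v[2]
def tri(d1,u1,d2,u2):
    e,v=ray(d1,u1); f,w=ray(d2,u2)
    a=np.linalg.lstsq(np.c_[v,-w],f-e,rcond=None)[0]; p,q=e+a[0]*v,f+a[1]*w
    return (p+q)/2,np.linalg.norm(p-q)
def proj(d,p):
    c=rot(d['rotation']).inv().apply(np.asarray(p)-d['eye']); u=d['mtx']@[c[0]/-c[2],-c[1]/-c[2],1]; return u[:2]
def snap(robot,name,f):
    s=robot.sense(); d=robot.get_image(name)
    if name=='wrist':
        T=np.eye(4);T[:3,:3]=rot(s['tool_rot']).as_matrix();T[:3,3]=s['ee_pos'];C=T@d['tool_from_camera']
        d['eye']=C[:3,3]; d['rotation']=np.roll(R.from_matrix(C[:3,:3]).as_quat(),1); d.pop('tool_from_camera')
    cv2.imwrite(f'pics/{f}.png',d['image'][:,:,::-1]); np.savez(f+'.npz',**d); return d
def blobs(d,lo,hi,amin=40):
    h=cv2.cvtColor(d['image'],cv2.COLOR_RGB2HSV); m=cv2.inRange(h,np.array(lo),np.array(hi))
    n,l,st,c=cv2.connectedComponentsWithStats(m); return [(st[i],np.round(c[i],1)) for i in range(1,n) if st[i][4]>=amin],l
E
python3 - <<'E'
from h import *
np.set_printoptions(precision=3,suppress=True)
a,b=load('scene0.npz'),load('side0.npz')
for n,d in(('sc',a),('si',b)):
    for lo,hi in(((0,170,120),(6,255,255)),((174,170,120),(180,255,255)),((100,100,40),(125,255,255))):
        for s,c in blobs(d,lo,hi,15)[0]: print(n,lo[0],s,c)
for n,d,L in(('sc',a,{'upper_top':(250,222),'lower_rim':(301,216),'green1':(237,261),'green2':(260,281)}),('si',b,{'upper_top':(307,361),'lower_rim':(252,338)})):
    for k,u in L.items(): print(n,k,plane(d,u,.063 if 'g' not in k else .06))
print('bar',tri(a,(319,216),b,(303,242)))
print('paddle',tri(a,(385,257),b,(294,217)))
for k,u in{'left':(300,279),'front':(358,303),'right':(386,283)}.items(): print(k,plane(a,u,.042))
for k,u in{'tape':(336,363),'beaker':(380,372),'vial':(271,272)}.items(): print(k,plane(a,u,.01))
print('amber side',plane(b,(235,310),0))
E
```

```text
sc 0 [378 253  13   7  58] [384.2 256.2]
sc 100 [461  26  10   6  23] [465.4  28.2]
sc 100 [600  47  10   8  41] [603.8  50.4]
sc 100 [456  72   9   5  21] [459.7  73.7]
sc 100 [586 108   5  10  26] [588.2 112. ]
sc 100 [464 125   9   7  27] [468.  127.9]
sc 100 [460 162   8   6  24] [463.7 164.5]
sc 100 [548 170   3   7  16] [549.  173.4]
sc 100 [ 229  220  100   36 1658] [276.3 238.3]
si 100 [560 163  67  40 554] [599.4 186.6]
si 100 [562 173  10   7  20] [565.4 176.2]
si 100 [576 175  19  10  70] [585.7 179.6]
si 100 [569 180   8   6  15] [571.6 182.5]
si 100 [ 214  335  128   77 4078] [278.9 372.5]
sc upper_top [0.439 0.296 0.063]
sc lower_rim [0.591 0.263 0.063]
sc green1 [0.335 0.112 0.06 ]
sc green2 [ 0.357 -0.004  0.06 ]
si upper_top [0.444 0.286 0.063]
si lower_rim [0.597 0.259 0.063]
bar (array([0.541, 0.02 , 0.197]), np.float64(0.009660816831251733))
paddle (array([ 0.636, -0.155,  0.144]), np.float64(0.005685314208336861))
left [ 0.463 -0.016  0.042]
front [ 0.55  -0.175  0.042]
right [ 0.657 -0.131  0.042]
tape [ 0.419 -0.314  0.01 ]
beaker [ 0.493 -0.382  0.01 ]
vial [0.423 0.093 0.01 ]
amber side [0.713 0.125 0.   ]
```

```bash
cat >> h.py <<'E'
def toolR(yaw_y,lean,dirv):
    "tool y at heading yaw_y, fingers leaning lean rad toward horizontal dirv (square to y)"
    y=np.array([np.cos(yaw_y),np.sin(yaw_y),0]); dz=np.r_[np.asarray(dirv)[:2],0]; dz/=np.linalg.norm(dz)
    z=np.sin(lean)*dz+[0,0,-np.cos(lean)]; return R.from_matrix(np.c_[np.cross(y,z),y,z])
def jog(s,p,Rt=None):
    "row (rotvec, shift cm) from state s to TCP p, orientation Rt"
    R0=rot(s['tool_rot']); Rt=R0 if Rt is None else Rt
    return np.round(np.r_[(R0.inv()*Rt).as_rotvec(),R0.inv().apply(np.asarray(p)-s['ee_pos'])*100],3)
E
python3 - <<'E'
from h import *
from workcell import robot
np.set_printoptions(precision=3,suppress=True)
d=robot.get_image('wrist');print(d['tool_from_camera'],d['mtx'])
s=robot.sense()
ym=np.arctan2(.477,.879);dm=(.477,-.879)
for l in(0,):print(jog(s,(.50,.06,.42),toolR(ym,l,dm)))
E
```

```text
[[-0.001  0.964  0.267  0.068]
 [ 1.     0.001 -0.     0.001]
 [-0.     0.267 -0.964 -0.07 ]
 [ 0.     0.     0.     1.   ]] [[365.494   0.    309.751]
 [  0.    365.494 239.064]
 [  0.      0.      1.   ]]
[ -0.001   0.001   0.829 -47.052 -44.55  -11.618]
```

```bash
python3 - <<'E'
from h import *
from workcell import robot
s=robot.sense()
ym=np.arctan2(.477,.879);dm=(.477,-.879)
print(jog(s,(.56,-.02,.40),toolR(ym,0,dm)))
E
```

```text
[-1.0000e-03  1.0000e-03  8.2900e-01 -5.4812e+01 -5.0855e+01 -9.6100e+00]
```

jog_arm(steps=[[0, 0, 0.2, -5, -5, -5, 0], [0, 0, 0.8, -30, -25, -9.6, 0], [0, 0, 0.83, -54.8, -50.9, -9.6, 0], [0, 0, 0.83, -54.8, -50.9, -9.6, 0], [0, 0, 0.83, -54.8, -50.9, -9.6, 0], [0, 0, 0.83, -54.8, -50.9, -9.6, 0], [0, 0, 0.83, -54.8, -50.9, -9.6, 0], [0, 0, 0.83, -54.8, -50.9, -9.6, 0], [0, 0, 0.83, -54.8, -50.9, -9.6, 0], [0, 0, 0.83, -54.8, -50.9, -9.6, 0], [0, 0, 0.83, -54.8, -50.9, -9.6, 0], [0, 0, 0.83, -54.8, -50.9, -9.6, 0], [0, 0, 0.83, -54.8, -50.9, -9.6, 0], [0, 0, 0.83, -54.8, -50.9, -9.6, 0], [0, 0, 0.83, -54.8, -50.9, -9.6, 0], [0, 0, 0.83, -54.8, -50.9, -9.6, 0], [0, 0, 0.83, -54.8, -50.9, -9.6, 0], [0, 0, 0.83, -54.8, -50.9, -9.6, 0], [0, 0, 0.83, -54.8, -50.9, -9.6, 0], [0, 0, 0.83, -54.8, -50.9, -9.6, 0]])

```text
time: 1.82
ee_pos: [0.5607, -0.0241, 0.3998]
tool_rot: [0.001, 0.514, 0.858, -0.001]
wrist_force: [-0.4, -0.2, 0.2]
grip_width: -0.002
grasp_force: 0.0
```

```bash
python3 - <<'E'
from h import *
from workcell import robot
s=robot.sense();print(s['time'],s['ee_pos'],s['tool_rot'],s['qpos'])
d=snap(robot,'wrist','w1')
for lo,hi in(((0,150,100),(8,255,255)),((172,150,100),(180,255,255))):
  for st,c in blobs(d,lo,hi,30)[0]: print(st,c,plane(d,c,.149))
E
```

```text
1.8167 [ 0.56066094 -0.02405205  0.3997989 ] [ 6.80746482e-04  5.14469701e-01  8.57507852e-01 -8.64430716e-04] [-0.55590852  0.25602769  0.64505059  1.64884721 -0.15691438  1.28941685
  0.60715193]
```

View pics/w1.png

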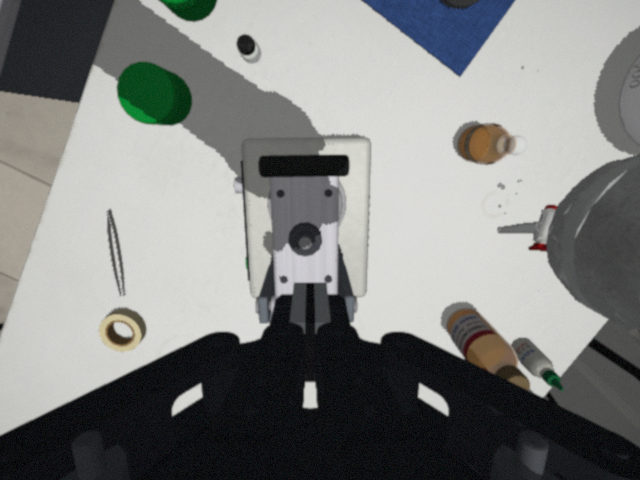

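```bash
python3 - <<'E'
from h import *
np.set_printoptions(precision=4,suppress=True)
d=load('w1.npz')
h=cv2.cvtColor(d['image'],cv2.COLOR_RGB2HSV)
m=(h[...,2]<45).astype(np.uint8); m[:140]=0;m[190:]=0;m[:,:250]=0;m[:,360:]=0
n,l,st,c=cv2.connectedComponentsWithStats(m); i=1+np.argmax(st[1:,4]); print(st[i],c[i])
r=cv2.minAreaRect(np.argwhere(l==i)[:,::-1].astype(np.float32)); print(r)
x0,y0,w,hh=st[i][:4]; ct=c[i]
print('bar',plane(d,ct,.197)) 
L,Rr=plane(d,(x0,ct[1]),.2),plane(d,(x0+w,ct[1]),.2); print('w',np.linalg.norm(L-Rr),np.degrees(np.arctan2(*(Rr-L)[1::-1])))
for k,u in{'fl':(244,140),'fr':(370,140),'bl':(250,296),'br':(366,296)}.items(): print(k,plane(d,u,.042))
a=load('scene0.npz');p=plane(d,ct,.197); print(proj(a,p),proj(a,(.636,-.155,.149)))
E
```

```text
[ 259  155   89   22 1735] [302.7435 165.4444]
((303.03289794921875, 165.30848693847656), (20.2148380279541, 88.14906311035156), 88.9583740234375)
bar [0.5332 0.0163 0.197 ]
w 0.06459773240658513 28.04746239709077
fl [ 0.4642 -0.0014  0.042 ]
fr [0.5898 0.0655 0.042 ]
bl [ 0.5527 -0.1711  0.042 ]
br [ 0.6828 -0.1018  0.042 ]
[318.3707 216.2226] [385.9056 254.3897]
```

```bash
python3 - <<'E'
from h import *
from workcell import robot
np.set_printoptions(precision=4,suppress=True)
a,b=load('scene0.npz'),load('side0.npz')
print(plane(a,(384.2,255.5),.148),proj(b,(.630,-.1634,.149)),plane(b,(294,217),.149))
h=cv2.cvtColor(b['image'],cv2.COLOR_RGB2HSV)[205:230,280:310]; m=((h[...,0]<8)|(h[...,0]>172))&(h[...,1]>120)
print(np.argwhere(m).mean(0)+[205,280],m.sum())
s=robot.sense()
for z in(.30,.1485+.0726+.006): print(jog(s,(.631,-.163,z)))
E
```

```text
[ 0.6304 -0.1562  0.148 ] [297.4824 215.0924] [ 0.6363 -0.1508  0.149 ]
[215.3636 293.0909] 11
[  0.      0.      0.    -15.815  -0.412   9.947]
[  0.      0.      0.    -15.813  -0.404  17.237]
```

jog_arm(steps=[[0, 0, 0, -4, -0.5, 2, 0], [0, 0, 0, -8, -0.5, 4, 0], [0, 0, 0, -12, -0.5, 6, 0], [0, 0, 0, -15.5, -0.5, 9, 0], [0, 0, 0, -15.5, -0.5, 12, 0], [0, 0, 0, -15.5, -0.5, 15, 0], [0, 0, 0, -15.5, -0.5, 17, 0], [0, 0, 0, -15.5, -0.5, 17.6, 0], [0, 0, 0, -15.5, -0.5, 17.9, 0], [0, 0, 0, -15.5, -0.5, 18.2, 0], [0, 0, 0, -15.5, -0.5, 18.4, 0], [0, 0, 0, -15.5, -0.5, 18.4, 0]])

```text
time: 2.87
ee_pos: [0.6291, -0.1582, 0.2171]
tool_rot: [0.0, 0.512, 0.859, 0.0]
wrist_force: [-0.5, -0.6, 1.3]
grip_width: 0.003
grasp_force: 0.7
```

jog_arm(steps=[[0, 0, 0, 0, 0, 0.2, 0], [0, 0, 0, 0, 0, 0.4, 0], [0, 0, 0, 0, 0, 0.6, 0], [0, 0, 0, 0, 0, 0.6, 0]])

```text
time: 3.2
ee_pos: [0.6303, -0.1598, 0.2118]
tool_rot: [0.002, 0.512, 0.859, 0.0]
wrist_force: [0.3, -6.3, 7.7]
grip_width: -0.0
grasp_force: 3.7
```

```bash
python3 - <<'E'
from h import *
from workcell import robot
s=robot.sense();print(s['wrist_force'],s['ee_pos'])
d=snap(robot,'scene','s1'); cv2.imwrite('pics/s1c.png',cv2.resize(d['image'][180:330,220:440,::-1],None,fx=3,fy=3))
E
```

```text
[ 0.28248415 -6.26769808  7.6849986 ] [ 0.630279   -0.15977095  0.21179122]
```

View pics/s1c.png

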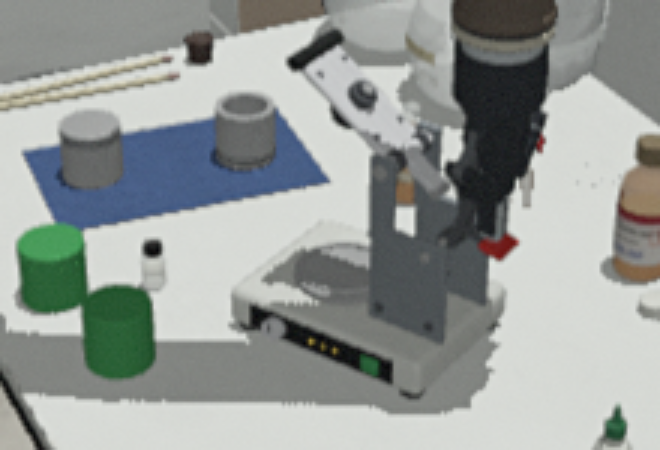

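```bash
python3 - <<'E'
from h import *
from workcell import robot
s=robot.sense()
print(jog(s,(.53,.25,.36)))
E
```

```text
[  0.      0.      0.     40.754  10.722 -14.934]
```

jog_arm(steps=[[0, 0, 0, 0, 0, -2, 0], [0, 0, 0, 0, 0, -6, 0], [0, 0, 0, 0, 0, -10, 0], [0, 0, 0, 0, 0, -14, 0], [0, 0, 0, 0, 0, -18.5, 20], [0, 0, 0, 4, 1, -20, 50], [0, 0, 0, 8, 2, -20, 100], [0, 0, 0, 12, 3, -20, 100], [0, 0, 0, 16, 4, -20, 100], [0, 0, 0, 20, 5, -20, 100], [0, 0, 0, 24, 6.3, -20, 100], [0, 0, 0, 28, 7.4, -20, 100], [0, 0, 0, 32, 8.4, -18, 100], [0, 0, 0, 36, 9.5, -16, 100], [0, 0, 0, 40.7, 10.7, -15, 100], [0, 0, 0, 40.7, 10.7, -15, 100], [0, 0, 0, 40.7, 10.7, -15, 100], [0, 0, 0, 40.7, 10.7, -15, 100]])

```text
time: 4.75
ee_pos: [0.5282, 0.2523, 0.3597]
tool_rot: [-0.0, 0.51, 0.86, -0.0]
wrist_force: [0.5, -0.3, 0.2]
grip_width: 1.001
grasp_force: 0.0
```

```bash
python3 - <<'E'
from h import *
from workcell import robot
d=snap(robot,'wrist','w2'); s=robot.sense(); print(s['ee_pos'],s['wrist_force'])
E
```

```text
[0.52906221 0.25048383 0.3602411 ] [ 0.9279141   0.38619213 -0.0496238 ]
```

View pics/w2.png

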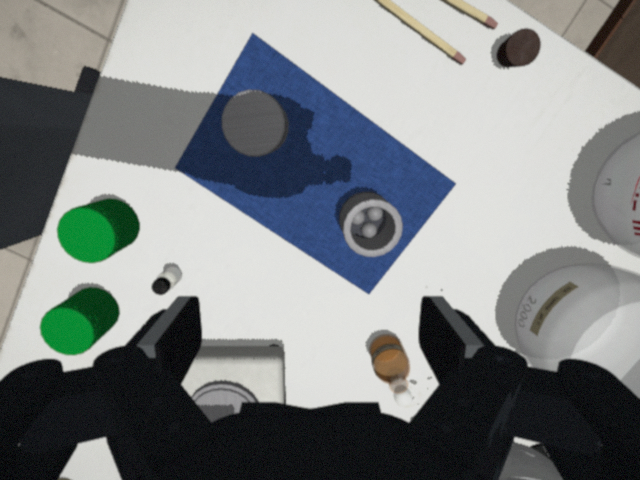

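```bash
python3 - <<'E'
from h import *
from workcell import robot
np.set_printoptions(precision=4,suppress=True)
d=load('w2.npz'); g=cv2.cvtColor(d['image'],cv2.COLOR_RGB2GRAY)
im=d['image'].copy()
for k,(u,v) in{'up':(255,123),'lo':(372,226)}.items():
    x,y=u-50,v-50; c=cv2.resize(g[y:y+100,x:x+100],None,fx=4,fy=4,interpolation=cv2.INTER_CUBIC)
    C=cv2.HoughCircles(cv2.GaussianBlur(c,(5,5),0),cv2.HOUGH_GRADIENT_ALT,1.5,10,param1=150,param2=.6,minRadius=60,maxRadius=150)
    for q in ([] if C is None else C[0][:4]):
        uv=((q[0]+.5)/4-.5+x,(q[1]+.5)/4-.5+y); p=plane(d,uv,.063); e=plane(d,(uv[0]+q[2]/4,uv[1]),.063); print(k,np.array(uv),q[2]/4,p,'r',np.linalg.norm(p-e))
        cv2.circle(im,(int(round(uv[0])),int(round(uv[1]))),int(round(q[2]/4)),(255,0,0),1)
cv2.imwrite('pics/w2c.png',cv2.resize(im[60:290,180:440,::-1],None,fx=2.5,fy=2.5))
E
```

```text
lo [373.375 226.625] 29.03918 [0.5951 0.2664 0.063 ] r 0.0299611719607665
lo [373.375 226.625] 21.112047 [0.5951 0.2664 0.063 ] r 0.021782635201089206
```

View pics/w2c.png

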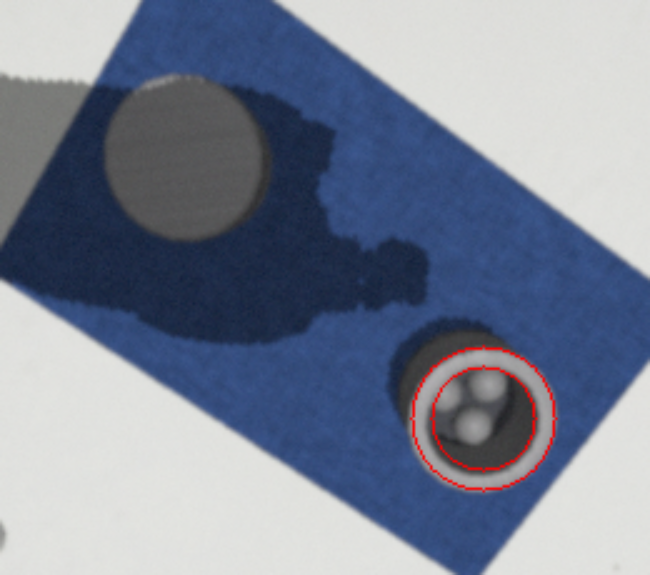

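```bash
cat >> h.py <<'E'
PSI=np.radians(-61.8); D=np.array([np.cos(PSI),np.sin(PSI),0]); MY=np.array([-D[1],D[0],0])
GR=toolR(np.arctan2(MY[1],MY[0]),np.radians(35),D); GZ=GR.as_matrix()[:,2]
E
python3 - <<'E'
from h import *
from workcell import robot
np.set_printoptions(precision=4,suppress=True)
d=load('w2.npz'); print('upper',plane(d,(253.8,123.2),.063))
s=robot.sense(); g=np.array([.5951,.2664,.003+.036])
for b in(.12,0): print(b,g-GZ*(.054+b),jog(s,g-GZ*(.054+b),GR))
E
```

```text
upper [0.4417 0.2986 0.063 ]
0.12 [0.5479 0.3544 0.1815] [ 0.002 -0.611  0.005  8.224  6.615 17.873]
0 [0.5805 0.2937 0.0832] [ 0.002 -0.611  0.005  1.341  6.576 27.702]
```

jog_arm(steps=[[0, -0.1, 0, 2, 2, 3, 100], [0, -0.2, 0, 4, 4, 6, 100], [0, -0.32, 0, 6, 5.5, 9, 100], [0, -0.44, 0, 8.2, 6.6, 12, 100], [0, -0.55, 0, 8.2, 6.6, 15, 100], [0, -0.611, 0.005, 8.2, 6.6, 17.9, 100], [0, -0.611, 0.005, 8.2, 6.6, 17.9, 100], [0, -0.611, 0.005, 8.2, 6.6, 17.9, 100], [0, -0.611, 0.005, 8.2, 6.6, 17.9, 100], [0, -0.611, 0.005, 8.2, 6.6, 17.9, 100]])

```text
time: 5.63
ee_pos: [0.551, 0.3518, 0.1848]
tool_rot: [0.258, 0.493, 0.817, -0.152]
wrist_force: [0.4, 0.2, 0.8]
grip_width: 0.995
grasp_force: 0.0
```

```bash
python3 - <<'E'
from h import *
from workcell import robot
np.set_printoptions(precision=4,suppress=True)
d=snap(robot,'wrist','w3')
s=robot.sense(); print(s['ee_pos']); g=np.array([.5951,.2664,.003+.036])
for b in(.03,0): print(b,jog(s,g-GZ*(.054+b),GR))
print(proj(d,(.5951,.2664,.063)))
c=proj(d,(.5951,.2664,.063)).astype(int); x,y=c-75
g=cv2.cvtColor(d['image'],cv2.COLOR_RGB2GRAY)
y=max(y,0);x=max(x,0)
m=(cv2.cvtColor(d['image'],cv2.COLOR_RGB2HSV)[...,1]<70)&(g>110); n,l,st,cc=cv2.connectedComponentsWithStats(m.astype(np.uint8))
for i in range(1,n):
    if 400<st[i][4]<8000: print(st[i],cc[i])
E
```

```text
[0.5508 0.352  0.1847]
0.03 [ 0.003 -0.003 -0.008  0.433 -0.167  9.063]
0 [ 0.003 -0.003 -0.008  0.423 -0.175 12.063]
[307.0432 261.2251]
[  59  437   61   43 1797] [ 91.1569 461.9577]
```

jog_arm(steps=[[0, 0, 0, 0.2, -0.1, 2, 100], [0, 0, 0, 0.4, -0.2, 5, 100], [0, 0, 0, 0.4, -0.2, 8, 100], [0, 0, 0, 0.4, -0.2, 10, 100], [0, 0, 0, 0.4, -0.2, 11.4, 100], [0, 0, 0, 0.4, -0.2, 12, 100], [0, 0, 0, 0.4, -0.2, 12, 100], [0, 0, 0, 0.4, -0.2, 12, 100]])

```text
time: 6.35
ee_pos: [0.5788, 0.2949, 0.082]
tool_rot: [0.258, 0.491, 0.818, -0.153]
wrist_force: [0.0, -0.0, 0.3]
grip_width: 1.002
grasp_force: 0.0
```

```bash
python3 - <<'E'
from h import *
from workcell import robot
np.set_printoptions(precision=4,suppress=True)
d=snap(robot,'wrist','w4')
s=robot.sense(); print(s['ee_pos'],s['tool_rot'],s['wrist_force']); g=np.array([.5951,.2664,.003+.036])
print(jog(s,g-GZ*.054,GR),proj(d,(.5951,.2664,.063)))
E
```

```text
[0.5786 0.2956 0.082 ] [ 0.2583  0.4908  0.818  -0.1525] [-0.3662  0.0848 -0.2186]
[ 0.003 -0.002 -0.003 -0.281  0.077  0.047] [312.5611 395.9285]
```

View pics/w4.png

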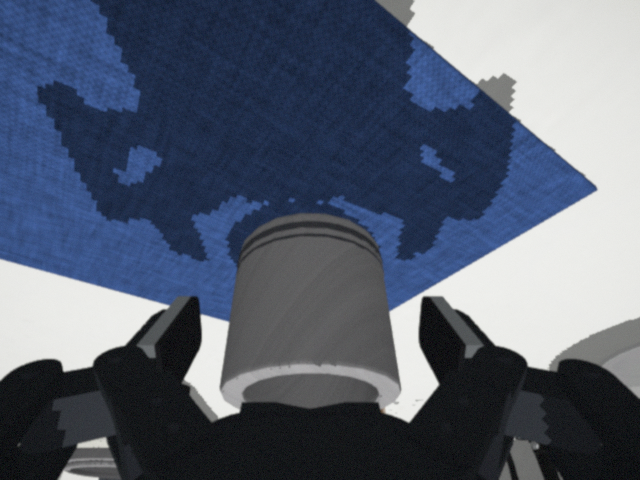

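jog_arm(grip_force=60, steps=[[0, 0, 0, -0.2, 0, 0, 100], [0, 0, 0, -0.2, 0, 0, 80], [0, 0, 0, -0.2, 0, 0, 65], [0, 0, 0, -0.2, 0, 0, 50], [0, 0, 0, -0.2, 0, 0, 50], [0, 0, 0, -0.2, 0, 0, 50], [0, 0, 0, -0.2, 0, 0, 50], [0, 0, 0, -0.2, 0, 0, 50]])

```text
time: 7.07
ee_pos: [0.5789, 0.2944, 0.0827]
tool_rot: [0.259, 0.49, 0.818, -0.153]
wrist_force: [-2.0, 2.7, 7.4]
grip_width: 0.714
grasp_force: 63.9
```

```bash
python3 - <<'E'
from h import *
from workcell import robot
np.set_printoptions(precision=4,suppress=True)
s=robot.sense(); print(s['ee_pos'],s['tool_rot'],s['wrist_force'],s['grip_width'],s['grasp_force'])
p=s['ee_pos']
j=np.array([.5951,.2664,.003]); r=rot(s['tool_rot']).inv().apply(j-p); print('jar origin in tool',r)
for w in([0,0,.01],[0,0,.08]): print(jog(s,p+w))
S=np.array([.560,-.033,.05])
for k,o in{'far':-D*.14+[0,0,.06],'over':[0,0,.02],'on':[0,0,.0]}.items(): print(k,jog(s,p+S+o-j,GR))
E
```

```text
[0.5789 0.2944 0.0827] [ 0.2587  0.4901  0.8182 -0.1531] [-2.0286  2.6676  7.3743] 0.7140781894044771 63.885935582220554
jar origin in tool [0.0192 0.0008 0.0839]
[ 0.     0.     0.    -0.573  0.003 -0.819]
[ 0.     0.     0.    -4.588  0.024 -6.554]
far [  0.003  -0.     -0.002 -14.951 -17.212  -2.658]
over [  0.003  -0.     -0.002 -24.127 -17.226   8.647]
on [  0.003  -0.     -0.002 -22.98  -17.232  10.286]
```

jog_arm(steps=[[0, 0, 0, -0.6, 0, -0.8, 50], [0, 0, 0, -1.7, 0, -2.5, 50], [0, 0, 0, -3.4, 0, -4.9, 50], [0, 0, 0, -4.6, 0, -6.6, 50], [0, 0, 0, -4.6, 0, -6.6, 50], [0, 0, 0, -4.6, 0, -6.6, 50]])

```text
time: 7.57
ee_pos: [0.5783, 0.2939, 0.1625]
tool_rot: [0.258, 0.491, 0.818, -0.153]
wrist_force: [-0.8, 0.4, -5.7]
grip_width: 0.714
grasp_force: 66.9
```

```bash
python3 - <<'E'
from h import *
from workcell import robot
from scipy.optimize import least_squares
np.set_printoptions(precision=4,suppress=True)
s=robot.sense(); print(s['ee_pos'],s['wrist_force'],s['grip_width'],s['moment'])
d=load('w2.npz'); g=cv2.cvtColor(d['image'],cv2.COLOR_RGB2GRAY)
for u in(215,225,235): print(u,g[336:410:1,u].tolist())
print('row360',g[360,262:296].tolist(),'row 338..',[int(v) for v in g[330:356,270]])
S0=np.array([.560,-.033,.054]); print('pred seat px',proj(d,S0),'front lip',proj(d,S0-D*.0415),proj(d,S0-D*.0355))
print('pred corner',proj(d,S0*[1,1,0]+[0,0,.042]-D*.075+MY*.075))
cv2.imwrite('pics/w2s.png',cv2.resize(d['image'][325:425,160:310,::-1],None,fx=5,fy=5,interpolation=cv2.INTER_CUBIC))
E
```

```text
[0.5783 0.2939 0.1625] [-0.834   0.4176 -5.7363] 0.713759591087801 [ 1.1117  0.6811 -0.0397]
215 [223, 221, 208, 174, 136, 123, 124, 120, 120, 112, 94, 84, 79, 83, 83, 86, 86, 87, 90, 89, 101, 120, 138, 156, 169, 176, 183, 188, 194, 199, 202, 202, 203, 204, 202, 204, 202, 202, 201, 203, 203, 202, 200, 182, 142, 94, 69, 69, 92, 129, 150, 149, 125, 100, 112, 136, 148, 153, 151, 150, 151, 154, 150, 151, 153, 151, 151, 147, 125, 95, 84, 83, 82, 76]
225 [223, 220, 198, 162, 130, 124, 125, 122, 124, 113, 97, 85, 78, 82, 84, 85, 83, 87, 85, 93, 100, 115, 132, 149, 167, 176, 183, 193, 201, 202, 202, 201, 201, 201, 202, 201, 200, 199, 201, 202, 198, 201, 196, 173, 127, 81, 67, 76, 109, 142, 151, 144, 119, 95, 110, 139, 149, 152, 150, 151, 151, 150, 149, 147, 149, 146, 150, 145, 130, 101, 85, 81, 80, 82]
235 [224, 222, 205, 168, 133, 124, 120, 123, 119, 113, 96, 86, 82, 84, 84, 87, 87, 83, 91, 93, 102, 120, 131, 150, 167, 175, 182, 187, 195, 201, 203, 203, 203, 203, 201, 202, 202, 203, 205, 201, 203, 205, 204, 203, 200, 186, 147, 91, 65, 74, 99, 132, 150, 147, 127, 101, 107, 133, 151, 153, 147, 150, 151, 152, 149, 150, 149, 150, 149, 148, 147, 145, 141, 139]
row360 [169, 168, 167, 169, 170, 171, 169, 170, 170, 169, 171, 167, 169, 169, 168, 164, 163, 156, 149, 130, 113, 109, 147, 201, 221, 225, 225, 223, 225, 224, 223, 224, 224, 224] row 338.. [226, 225, 225, 225, 224, 226, 223, 222, 211, 171, 135, 126, 123, 118, 101, 73, 65, 82, 85, 87, 83, 87, 88, 87, 90, 93]
pred seat px [221.7404 418.6157] front lip [219.8003 389.9248] [220.0868 394.1616]
pred corner [282.4397 360.1926]
```

View pics/w2s.png

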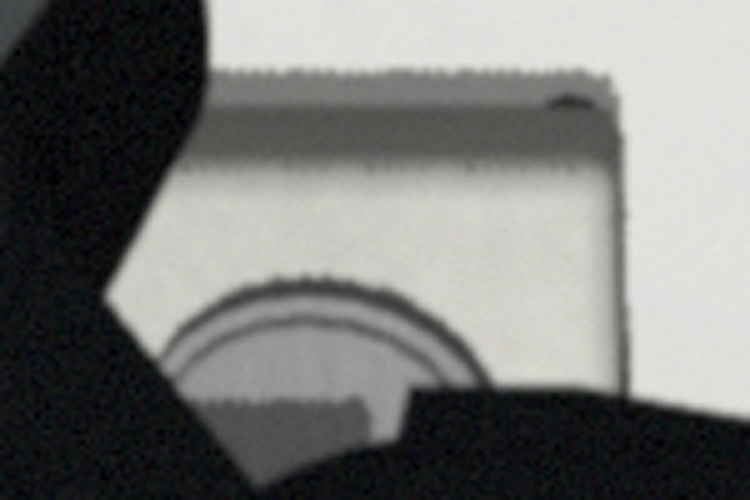

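```bash
python3 - <<'E'
from h import *
from workcell import robot
np.set_printoptions(precision=4,suppress=True)
d=snap(robot,'side','si1')
s=robot.sense(); p=s['ee_pos']
j=p+rot(s['tool_rot']).apply([.0192,.0008,.0839]); print('jar',j)
S=.2885*D+.479*MY+[0,0,.05]; print(S,proj(d,S),proj(load('s1.npz'),S))
for k,o in{'far':-D*.14+[0,0,.05],'over':[0,0,.015]}.items(): print(k,jog(s,p+S+o-j))
b=load('side0.npz'); cv2.imwrite('pics/si1c.png',np.hstack([cv2.resize(d['image'][235:315,260:345,::-1],None,fx=4.5,fy=4.5,interpolation=cv2.INTER_CUBIC),cv2.resize(load('s1.npz')['image'][240:320,290:375,::-1],None,fx=4.5,fy=4.5,interpolation=cv2.INTER_CUBIC)]))
E
```

```text
jar [0.5937 0.2656 0.0813]
[ 0.5585 -0.0279  0.05  ] [305.6809 273.4426] [334.399  269.8444]
far [  0.      0.      0.     -9.458 -16.962   4.309]
over [  0.      0.      0.    -18.932 -16.954  15.195]
```

View pics/si1c.png

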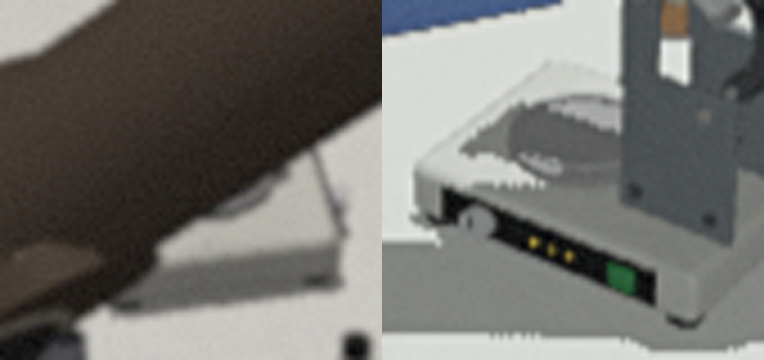

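```bash
python3 - <<'E'
from h import *
np.set_printoptions(precision=2,suppress=True)
d=load('s1.npz'); S=.2885*D+.479*MY
t=np.linspace(0,2*np.pi,90)
for z,r in((.054,.0415),(.042,.0415)):
    q=np.array([proj(d,S+[r*np.cos(a),r*np.sin(a),z]) for a in t]); print(z,q.min(0),q.max(0))
print('1cm along D',proj(d,S+D*.01+[0,0,.05])-proj(d,S+[0,0,.05]),'MY',proj(d,S+MY*.01+[0,0,.05])-proj(d,S+[0,0,.05]))
g=cv2.cvtColor(d['image'],cv2.COLOR_RGB2GRAY)
for u in(326,330,334): print(u,g[254:290,u].tolist())
for v in(266,270,272): print(v,g[v,308:330].tolist())
E
```

```text
0.054 [318.82 260.16] [350.01 277.4 ]
0.042 [318.84 263.87] [349.92 281.2 ]
1cm along D [3.08 1.22] MY [ 2.15 -1.68]
326 [192, 198, 204, 204, 203, 206, 207, 197, 147, 98, 96, 94, 95, 92, 95, 95, 94, 91, 95, 90, 96, 129, 152, 157, 127, 100, 133, 134, 122, 123, 125, 122, 123, 131, 136, 138]
330 [203, 203, 204, 206, 206, 205, 195, 163, 122, 151, 168, 132, 95, 94, 96, 94, 94, 95, 91, 95, 90, 93, 107, 113, 102, 98, 104, 110, 121, 123, 122, 123, 124, 124, 127, 134]
334 [210, 205, 206, 207, 209, 209, 187, 137, 144, 166, 170, 170, 135, 92, 90, 93, 97, 92, 95, 96, 93, 88, 100, 111, 99, 96, 103, 107, 121, 125, 123, 124, 122, 124, 122, 125]
266 [218, 204, 195, 196, 203, 205, 206, 178, 132, 117, 115, 102, 91, 90, 93, 94, 95, 95, 95, 94, 91, 88]
270 [205, 179, 170, 129, 118, 121, 120, 121, 121, 115, 100, 91, 91, 91, 92, 91, 96, 94, 94, 96, 93, 94]
272 [129, 113, 117, 116, 115, 118, 120, 121, 123, 116, 94, 94, 90, 94, 91, 89, 91, 93, 95, 95, 94, 90]
```

jog_arm(steps=[[0, 0, 0, -1, -2, 0.4, 50], [0, 0, 0, -2.4, -4.5, 1, 50], [0, 0, 0, -4.2, -7.5, 1.9, 50], [0, 0, 0, -6, -10.7, 2.7, 50], [0, 0, 0, -7.6, -13.7, 3.5, 50], [0, 0, 0, -8.8, -16, 4, 50], [0, 0, 0, -9.5, -17, 4.3, 50], [0, 0, 0, -10.5, -17, 5.5, 50], [0, 0, 0, -12.5, -17, 7.5, 50], [0, 0, 0, -14, -17, 9.2, 50], [0, 0, 0, -15.5, -17, 10.9, 50], [0, 0, 0, -17, -17, 12.7, 50], [0, 0, 0, -18.2, -17, 14.2, 50], [0, 0, 0, -19, -17, 15.2, 50], [0, 0, 0, -19, -17, 15.2, 50], [0, 0, 0, -19, -17, 15.2, 50], [0, 0, 0, -19, -17, 15.2, 50]])

```text
time: 9.03
ee_pos: [0.5428, -0.0002, 0.1454]
tool_rot: [0.258, 0.49, 0.818, -0.154]
wrist_force: [-0.7, -0.8, -5.6]
grip_width: 0.708
grasp_force: 67.2
```

```bash
python3 - <<'E'
from h import *
from workcell import robot
np.set_printoptions(precision=4,suppress=True)
s=robot.sense(); d=snap(robot,'scene','s2'); snap(robot,'side','si2')
p=s['ee_pos']; j=p+rot(s['tool_rot']).apply([.0192,.0008,.0839]); S=.2883*D+.478*MY+[0,0,.05]
print('jar',j,'err D,MY',(S-j)@D,(S-j)@MY,s['wrist_force'],s['grip_width'])
print(jog(s,p+S-j,GR))
b=load('si2.npz')
print(proj(d,j),proj(d,S),proj(b,j),proj(b,S))
cv2.imwrite('pics/s2c.png',np.hstack([cv2.resize(x['image'][r:r+90,c:c+85,::-1],None,fx=4.7,fy=4.7,interpolation=cv2.INTER_CUBIC) for x,r,c in((d,220,290),(b,215,260))]))
E
```

```text
jar [ 0.5588 -0.0283  0.0657] err D,MY -0.0007253588985770196 -0.0011234715678924226 [-0.6618 -0.7967 -5.5809] 0.7084888434272733
[ 0.    -0.    -0.     0.959 -0.113  1.244]
[334.6302 264.9526] [334.1218 269.9889] [305.4872 269.1033] [306.0375 273.4467]
```

View pics/s2c.png

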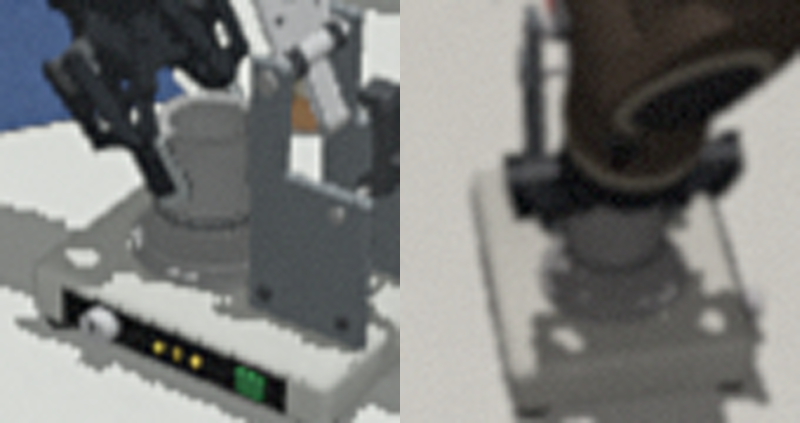

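jog_arm(steps=[[0, 0, 0, 0.2, -0.1, 0.2, 50], [0, 0, 0, 0.4, -0.1, 0.5, 50], [0, 0, 0, 0.6, -0.1, 0.8, 50], [0, 0, 0, 0.8, -0.1, 1.0, 50], [0, 0, 0, 0.85, -0.1, 1.1, 50], [0, 0, 0, 0.9, -0.1, 1.2, 50], [0, 0, 0, 0.9, -0.1, 1.2, 50]])

```text
time: 9.72
ee_pos: [0.542, -0.001, 0.1309]
tool_rot: [0.258, 0.49, 0.818, -0.154]
wrist_force: [0.5, -0.1, -4.9]
grip_width: 0.712
grasp_force: 67.2
```

```bash
python3 - <<'E'
from h import *
from workcell import robot
np.set_printoptions(precision=4,suppress=True)
s=robot.sense()
p=s['ee_pos']; j=p+rot(s['tool_rot']).apply([.0192,.0008,.0839]); S=.2883*D+.478*MY+[0,0,.05]
print('jar',j,'err D,MY',(S-j)@D,(S-j)@MY,s['wrist_force'],s['moment'],s['grip_width'])
E
```

```text
jar [ 0.5581 -0.0292  0.0512] err D,MY -0.001130783415010352 -4.445639127202443e-05 [ 0.4711 -0.0597 -4.9082] [ 1.081   0.6346 -0.0459] 0.7123341334266483
```

jog_arm(steps=[[0, 0, 0, 0.03, 0, 0.05, 50], [0, 0, 0, 0.06, 0, 0.1, 50], [0, 0, 0, 0.09, 0, 0.14, 50], [0, 0, 0, 0.12, 0, 0.17, 50], [0, 0, 0, 0.12, 0, 0.17, 50], [0, 0, 0, 0.12, 0, 0.17, 50]])

```text
time: 10.22
ee_pos: [0.5422, -0.001, 0.1297]
tool_rot: [0.259, 0.49, 0.818, -0.154]
wrist_force: [-4.5, 2.2, 5.4]
grip_width: 0.712
grasp_force: 68.0
```

jog_arm(steps=[[0, 0, 0, 0, 0, 0, 72], [0, 0, 0, 0, 0, 0, 76], [0, 0, 0, 0, 0, 0, 82], [0, 0, 0, 0, 0, 0, 90], [0, 0, 0, 0, 0, 0, 100], [0, 0, 0, 0, 0, 0, 100], [0, 0, 0, 0, 0, 0, 100], [0, 0, 0, 0, 0, -1, 100], [0, 0, 0, 0, 0, -3, 100], [0, 0, 0, 0, 0, -6, 100], [0, 0, 0, 0, 0, -9, 100], [0, 0, 0, 0, 0, -12, 100], [0, 0, 0, 0, 0, -12, 100], [0, 0, 0, 0, 0, -12, 100], [0, 0, 0, 0, 0, -12, 100]])

```text
time: 11.47
ee_pos: [0.5092, 0.0599, 0.2274]
tool_rot: [0.258, 0.49, 0.818, -0.154]
wrist_force: [0.4, -0.1, -0.3]
grip_width: 1.0
grasp_force: 0.0
```

```bash
cat > rim.py <<'E'
from h import *
np.set_printoptions(precision=4,suppress=True)
def rim(d,guess,r=.031):
    "edge points of the near half circle nearest a guess, radially searched, cast to plane, circle of known radius fitted"
    from scipy.optimize import least_squares
    g=cv2.GaussianBlur(cv2.cvtColor(d['image'],cv2.COLOR_RGB2GRAY),(3,3),0).astype(float); pts=[]
    for a in np.radians(np.arange(0,360,4)):
        o=np.array([np.cos(a),np.sin(a),0]); rr=np.arange(r-.006,r+.006,.0004); uv=np.array([proj(d,guess+o*q) for q in rr]).astype(np.float32)
        if uv[:,0].min()<2 or uv[:,0].max()>637 or uv[:,1].min()<2 or uv[:,1].max()>477: continue
        v=cv2.remap(g.astype(np.float32),uv[:,:1],uv[:,1:],cv2.INTER_LINEAR)[:,0]; k=np.gradient(v); i=np.argmax(abs(k))
        if abs(k[i])>2: pts.append((guess+o*rr[i])[:2])
    pts=np.array(pts); f=least_squares(lambda c:np.linalg.norm(pts-c,axis=1)-r,guess[:2],loss='soft_l1',f_scale=.0006)
    return f.x,len(pts),np.median(abs(f.fun))
E
python3 - <<'E'
from rim import *
from workcell import robot
s=robot.sense(); d=snap(robot,'wrist','w5'); S=.2883*D+.478*MY+[0,0,.05]
print(s['ee_pos'],s['wrist_force'])
g=np.array([.5582,-.0292,.11]); print(proj(d,g),rim(d,g))
w2=load('w2.npz'); w2['eye']=w2['eye']
print('lo',rim(w2,np.array([.5951,.2664,.063])),'up',rim(w2,np.array([.4417,.2986,.063])))
print(jog(s,(.50,.20,.36),toolR(np.arctan2(MY[1],MY[0]),0,D)))
E
```

```text
[0.5092 0.0599 0.2274] [ 0.3524 -0.0896 -0.3295]
[311.2535 271.2625] (array([ 0.5585, -0.0302]), 90, np.float64(0.0009839165931981291))
lo (array([0.5953, 0.2647]), 90, np.float64(0.0010379305444060075)) up (array([0.4408, 0.2981]), 90, np.float64(0.0008899640057589663))
[  0.002   0.61   -0.001   2.879   5.831 -18.184]
```

```bash
python3 - <<'E'
from h import *
from workcell import robot
s=robot.sense(); g=np.array([.441,.298,.003+.032]); print(jog(s,g-GZ*.174,GR))
E
```

```text
[-0.0000e+00 -0.0000e+00 -1.0000e-03  3.0887e+01  5.2320e+00 -1.5577e+01]
```

jog_arm(steps=[[0, 0, 0, 2, 0.5, -2, 100], [0, 0, 0, 5, 1, -4, 100], [0, 0, 0, 9, 1.5, -6, 100], [0, 0, 0, 12.5, 2, -8, 100], [0, 0, 0, 16, 2.7, -10, 100], [0, 0, 0, 20, 3.4, -12, 100], [0, 0, 0, 24, 4, -14, 100], [0, 0, 0, 28, 4.7, -15.3, 100], [0, 0, 0, 30.9, 5.2, -15.6, 100], [0, 0, 0, 30.9, 5.2, -15.6, 100], [0, 0, 0, 30.9, 5.2, -15.6, 100], [0, 0, 0, 30.9, 5.2, -15.6, 100], [0, 0, 0, 30.9, 5.2, -15.6, 100], [0, 0, 0, 30.9, 5.2, -15.6, 100]])

```text
time: 12.68
ee_pos: [0.3947, 0.3846, 0.1784]
tool_rot: [0.258, 0.491, 0.817, -0.154]
wrist_force: [0.2, 0.0, 0.3]
grip_width: 0.999
grasp_force: 0.0
```

```bash
python3 - <<'E'
from rim import *
from workcell import robot
s=robot.sense(); print(s['ee_pos'],s['wrist_force'])
d=snap(robot,'wrist','w6')
g=np.array([.441,.298,.063]); c=rim(d,g); print(proj(d,g),c); c2=rim(d,np.r_[c[0],.063]);print(c2)
s=robot.sense(); g=np.r_[c2[0],.035]; print(jog(s,g-GZ*.174,GR),jog(s,g-GZ*.054,GR))
E
```

```text
[0.3947 0.3846 0.1784] [0.1894 0.0392 0.2675]
[309.951  270.4568] (array([0.44  , 0.2993]), 90, np.float64(0.000948186269830089))
(array([0.4397, 0.2993]), 90, np.float64(0.0010067285636885925))
[-0.     0.    -0.004  0.297 -0.072 -0.095] [-0.     0.    -0.004  0.298 -0.066 11.905]
```

jog_arm(grip_force=60, steps=[[0, 0, 0, 0.2, -0.1, 2, 100], [0, 0, 0, 0.3, -0.1, 5, 100], [0, 0, 0, 0.3, -0.1, 8, 100], [0, 0, 0, 0.3, -0.1, 10, 100], [0, 0, 0, 0.3, -0.1, 11.4, 100], [0, 0, 0, 0.3, -0.1, 11.9, 100], [0, 0, 0, 0.3, -0.1, 11.9, 100], [0, 0, 0, 0.3, -0.1, 11.9, 100], [0, 0, 0, 0.3, -0.1, 11.9, 80], [0, 0, 0, 0.3, -0.1, 11.9, 65], [0, 0, 0, 0.3, -0.1, 11.9, 50], [0, 0, 0, 0.3, -0.1, 11.9, 50], [0, 0, 0, 0.3, -0.1, 11.9, 50], [0, 0, 0, 0.3, -0.1, 11.9, 50], [0, 0, 0, 0.3, -0.1, 11.9, 50]])

```text
time: 13.98
ee_pos: [0.424, 0.3294, 0.0801]
tool_rot: [0.258, 0.49, 0.818, -0.153]
wrist_force: [-3.3, 3.5, 9.6]
grip_width: 0.711
grasp_force: 63.2
```

```bash
python3 - <<'E'
from h import *
from workcell import robot
np.set_printoptions(precision=4,suppress=True)
s=robot.sense(); print(s['ee_pos'],s['tool_rot'],s['wrist_force'],s['grip_width'])
p=s['ee_pos']; j=np.array([.4398,.2993,.003]); print('jar in tool',rot(s['tool_rot']).inv().apply(j-p))
T=np.array([.5585,-.0299,.11])
for k,o in{'lift':j-T+[0,0,.15],'far':-D*.15+[0,0,.05],'over':[0,0,.02],'on':[0,0,0]}.items(): print(k,jog(s,p+T+o-j))
E
```

```text
[0.424  0.3294 0.0801] [ 0.2583  0.4901  0.8183 -0.1529] [-3.3275  3.4869  9.6013] 0.7106533936445774
jar in tool [ 0.0163 -0.0005  0.0827]
lift [  0.      0.      0.     -8.59    0.043 -12.297]
far [  0.      0.      0.    -25.084  -5.056  -1.648]
over [  0.      0.      0.    -35.663  -5.068   9.401]
on [  0.      0.      0.    -34.518  -5.074  11.041]
```

jog_arm(steps=[[0, 0, 0, -0.6, 0, -0.8, 50], [0, 0, 0, -1.7, 0, -2.5, 50], [0, 0, 0, -3.7, 0, -5.2, 50], [0, 0, 0, -5.7, 0, -8.2, 50], [0, 0, 0, -7.5, 0, -10.7, 50], [0, 0, 0, -9, -0.3, -11.5, 50], [0, 0, 0, -11.5, -1.1, -10.5, 50], [0, 0, 0, -14, -1.9, -9, 50], [0, 0, 0, -16.5, -2.7, -7, 50], [0, 0, 0, -19, -3.5, -5, 50], [0, 0, 0, -21.5, -4.2, -3.4, 50], [0, 0, 0, -23.7, -4.8, -2.2, 50], [0, 0, 0, -25.1, -5, -1.6, 50], [0, 0, 0, -25.1, -5, -1.6, 50], [0, 0, 0, -25.1, -5, -1.6, 50], [0, 0, 0, -25.1, -5, -1.6, 50]])

```text
time: 15.32
ee_pos: [0.4725, 0.1325, 0.2359]
tool_rot: [0.258, 0.49, 0.818, -0.153]
wrist_force: [-0.4, 0.1, -2.5]
grip_width: 0.709
grasp_force: 66.4
```

```bash
python3 - <<'E'
from h import *
from workcell import robot
np.set_printoptions(precision=4,suppress=True)
s=robot.sense(); print(s['ee_pos'],s['tool_rot'],s['wrist_force'],s['grip_width'])
p=s['ee_pos']; j=p+rot(s['tool_rot']).apply([.0163,-.0003,.0827]); 
T=np.array([.5585,-.0299,.11]); print(j, (j-T)@D,(j-T)@MY)
for k,o in{'over':[0,0,.012],'on':[0,0,0]}.items(): print(k,jog(s,p+T+o-j,GR))
E
```

```text
[0.4725 0.1325 0.2359] [ 0.2582  0.4899  0.8184 -0.1531] [-0.3541  0.1069 -2.5091] 0.7088404733596065
[0.4884 0.1024 0.1587] -0.1497412742635144 0.0007904018034936458
over [  0.002  -0.001  -0.001 -10.17   -0.096  11.588]
on [ 0.002 -0.001 -0.001 -9.483 -0.099 12.572]
```

jog_arm(steps=[[0, 0, 0, -1, 0, 1.1, 50], [0, 0, 0, -3, -0.1, 3.2, 50], [0, 0, 0, -5, -0.1, 5.5, 50], [0, 0, 0, -7, -0.1, 7.8, 50], [0, 0, 0, -8.7, -0.1, 9.8, 50], [0, 0, 0, -9.8, -0.1, 11.1, 50], [0, 0, 0, -10.2, -0.1, 11.6, 50], [0, 0, 0, -10.2, -0.1, 11.6, 50], [0, 0, 0, -10.2, -0.1, 11.6, 50], [0, 0, 0, -10.2, -0.1, 11.6, 50]])

```text
time: 16.15
ee_pos: [0.5424, 0.0002, 0.1991]
tool_rot: [0.258, 0.489, 0.819, -0.153]
wrist_force: [-0.2, 0.1, -3.2]
grip_width: 0.708
grasp_force: 66.4
```

```bash
python3 - <<'E'
from h import *
from workcell import robot
np.set_printoptions(precision=4,suppress=True)
s=robot.sense(); print(s['ee_pos'],s['wrist_force'],s['grip_width'])
p=s['ee_pos']; j=p+rot(s['tool_rot']).apply([.0163,-.0003,.0827]); 
T=np.array([.5585,-.0299,.11]); print(j, (j-T)@D,(j-T)@MY)
print(jog(s,p+T-j,GR))
d=snap(robot,'scene','s3')
# vertical outline of both halves: left/right grey edges in scene, rows of upper and lower
g=cv2.cvtColor(d['image'],cv2.COLOR_RGB2GRAY); a=proj(d,T+[0,0,.02]);b=proj(d,T-[0,0,.02]); print(a,b)
for v in range(int(a[1])-6,int(b[1])+12,3): print(v,g[v,int(a[0])-18:int(a[0])+14].tolist())
E
```

```text
[0.5424 0.0002 0.1991] [-0.152   0.1379 -3.1857] 0.7084432405776071
[ 0.5584 -0.0299  0.122 ] -6.441404208969581e-05 -6.541837197945737e-05
[ 0.002 -0.     0.     0.685  0.005  0.99 ]
[334.9739 244.5161] [334.8577 257.5302]
238 [95, 92, 86, 63, 33, 32, 31, 41, 38, 61, 109, 110, 94, 100, 100, 103, 102, 101, 103, 105, 106, 103, 106, 104, 101, 103, 99, 84, 93, 97, 98, 103]
241 [90, 87, 87, 88, 89, 46, 26, 24, 26, 26, 39, 88, 111, 112, 76, 97, 101, 103, 101, 101, 102, 101, 102, 102, 104, 98, 94, 84, 81, 82, 78, 77]
244 [211, 222, 222, 222, 222, 226, 208, 115, 88, 98, 101, 112, 112, 103, 97, 101, 101, 101, 102, 101, 103, 98, 102, 100, 101, 101, 88, 83, 80, 79, 79, 80]
247 [216, 216, 216, 217, 218, 221, 224, 167, 99, 90, 96, 98, 98, 102, 100, 102, 102, 104, 103, 105, 102, 104, 102, 99, 100, 96, 89, 81, 80, 81, 82, 78]
250 [217, 217, 218, 218, 217, 219, 203, 127, 88, 85, 89, 96, 99, 102, 100, 100, 105, 104, 100, 103, 102, 103, 100, 103, 99, 101, 84, 77, 79, 77, 80, 79]
253 [217, 217, 216, 217, 219, 221, 203, 123, 91, 93, 91, 91, 94, 101, 102, 104, 100, 102, 105, 102, 103, 102, 101, 102, 95, 94, 83, 80, 80, 79, 80, 81]
256 [217, 217, 217, 218, 221, 224, 193, 113, 86, 93, 94, 100, 99, 99, 100, 101, 98, 98, 97, 101, 98, 99, 100, 101, 99, 99, 86, 82, 79, 82, 79, 77]
259 [219, 220, 210, 184, 192, 188, 168, 107, 88, 91, 94, 96, 99, 101, 101, 104, 100, 102, 103, 101, 99, 102, 103, 101, 102, 102, 93, 81, 82, 79, 77, 83]
262 [156, 121, 117, 115, 117, 124, 116, 91, 90, 94, 97, 101, 101, 103, 103, 103, 104, 102, 103, 106, 104, 105, 101, 99, 99, 97, 94, 84, 80, 78, 77, 83]
265 [121, 121, 121, 113, 102, 92, 86, 88, 92, 95, 96, 99, 100, 100, 101, 104, 103, 103, 103, 103, 104, 102, 103, 100, 100, 97, 97, 84, 77, 77, 78, 77]
268 [120, 126, 102, 91, 94, 94, 81, 65, 78, 94, 99, 101, 103, 103, 104, 105, 103, 101, 103, 105, 104, 101, 102, 100, 101, 98, 97, 81, 79, 76, 82, 78]
```

jog_arm(steps=[[0, 0, 0, 0.15, 0, 0.2, 50], [0, 0, 0, 0.3, 0, 0.45, 50], [0, 0, 0, 0.45, 0, 0.65, 50], [0, 0, 0, 0.55, 0, 0.8, 50], [0, 0, 0, 0.6, 0, 0.87, 50], [0, 0, 0, 0.65, 0, 0.94, 50], [0, 0, 0, 0.68, 0, 0.98, 50], [0, 0, 0, 0.68, 0, 0.98, 50]])

```text
time: 16.87
ee_pos: [0.5424, -0.0019, 0.1873]
tool_rot: [0.258, 0.49, 0.818, -0.154]
wrist_force: [0.6, 0.0, -2.8]
grip_width: 0.709
grasp_force: 66.4
```

```bash
python3 - <<'E'
from h import *
from workcell import robot
np.set_printoptions(precision=4,suppress=True)
s=robot.sense()
p=s['ee_pos']; j=p+rot(s['tool_rot']).apply([.0163,-.0003,.0827]); 
T=np.array([.5585,-.0299,.11]); print(p,j, (j-T)@D,(j-T)@MY,s['wrist_force'])
E
```

```text
[ 0.5424 -0.0019  0.1873] [ 0.5584 -0.032   0.1102] 0.0017937625686594702 -0.001121516418428205 [ 0.6107  0.0412 -2.8064]
```

jog_arm(steps=[[0, 0, 0, 0, 0, 0, 50], [0, 0, 0, 0, 0, 0, 50]])

```text
time: 17.03
ee_pos: [0.5424, -0.0018, 0.1874]
tool_rot: [0.258, 0.49, 0.818, -0.154]
wrist_force: [-0.2, 0.6, -3.0]
grip_width: 0.711
grasp_force: 66.4
```

```bash
python3 - <<'E'
from h import *
from workcell import robot
np.set_printoptions(precision=4,suppress=True)
s=robot.sense()
p=s['ee_pos']; j=p+rot(s['tool_rot']).apply([.0163,-.0003,.0827]); 
T=np.array([.5585,-.0299,.11]); print(p,j, (j-T)@D,(j-T)@MY,s['wrist_force'])
print(jog(s,p+(T-j)*[1,1,0]+[0,0,0],GR))
E
```

```text
[ 0.5424 -0.0018  0.1874] [ 0.5584 -0.032   0.1103] 0.0017831666531243505 -0.0011101730205585944 [-0.1553  0.6295 -2.9853]
[ 0.001  0.    -0.002  0.146  0.111 -0.102]
```

jog_arm(steps=[[0, 0, 0, 0.15, 0.1, -0.1, 50], [0, 0, 0, 0.15, 0.1, -0.1, 50], [0, 0, 0, 0.15, 0.1, -0.1, 50]])

```text
time: 17.28
ee_pos: [0.5425, 0.0006, 0.1873]
tool_rot: [0.258, 0.49, 0.818, -0.154]
wrist_force: [-0.1, -0.5, -3.5]
grip_width: 0.708
grasp_force: 66.4
```

```bash
python3 - <<'E'
from h import *
from workcell import robot
np.set_printoptions(precision=4,suppress=True)
s=robot.sense()
p=s['ee_pos']; j=p+rot(s['tool_rot']).apply([.0163,-.0003,.0827]); 
T=np.array([.5585,-.0299,.11]); print(p,j, (j-T)@D,(j-T)@MY,s['wrist_force'])
E
```

```text
[0.5425 0.0006 0.1873] [ 0.5585 -0.0296  0.1102] -0.0002978836591190935 0.0001349205122087847 [-0.1445 -0.5152 -3.4619]
```

Centred; lower to contact.

jog_arm(steps=[[0, 0, 0, 0.03, 0, 0.04, 50], [0, 0, 0, 0.06, 0, 0.08, 50], [0, 0, 0, 0.08, 0, 0.12, 50], [0, 0, 0, 0.08, 0, 0.12, 50]])

```text
time: 17.62
ee_pos: [0.543, 0.0, 0.1871]
tool_rot: [0.259, 0.49, 0.818, -0.154]
wrist_force: [-8.2, 5.0, 15.9]
grip_width: 0.707
grasp_force: 68.1
```

```bash
python3 - <<'E'
from h import *
from workcell import robot
np.set_printoptions(precision=4,suppress=True)
s=robot.sense()
p=s['ee_pos']; j=p+rot(s['tool_rot']).apply([.0163,-.0003,.0827]); 
T=np.array([.5585,-.0299,.11]); print(p,j, (j-T)@D,(j-T)@MY,s['wrist_force'])
E
```

```text
[0.543  0.     0.1871] [ 0.559  -0.0302  0.11  ] 0.0005062526670905191 0.00027023983839424685 [-8.2256  4.9768 15.8705]
```

jog_arm(steps=[[0, 0, 0, -0.03, 0, -0.05, 50], [0, 0, 0, -0.03, 0, -0.05, 50], [0, 0, 0, -0.03, 0, -0.05, 70], [0, 0, 0, -0.03, 0, -0.05, 73], [0, 0, 0, -0.03, 0, -0.05, 77], [0, 0, 0, -0.03, 0, -0.05, 85], [0, 0, 0, -0.03, 0, -0.05, 100], [0, 0, 0, -0.03, 0, -0.05, 100], [0, 0, 0, -0.03, 0, -0.05, 100], [0, 0, 0, 0, 0, -1, 100], [0, 0, 0, 0, 0, -3, 100], [0, 0, 0, 0, 0, -6, 100], [0, 0, 0, 0, 0, -9, 100], [0, 0, 0, 0, 0, -12, 100], [0, 0, 0, 0, 0, -12, 100], [0, 0, 0, 0, 0, -12, 100], [0, 0, 0, 0, 0, -12, 100]])

```text
time: 19.03
ee_pos: [0.5096, 0.061, 0.2841]
tool_rot: [0.258, 0.49, 0.818, -0.154]
wrist_force: [0.3, -0.7, -0.1]
grip_width: 0.999
grasp_force: 0.0
```

```bash
python3 - <<'E'
from rim import *
from workcell import robot
s=robot.sense(); d=snap(robot,'wrist','w7'); print(s['ee_pos'],s['wrist_force'])
g=np.array([.5585,-.0299,.17]); c=rim(d,g); print(proj(d,g),c,rim(d,np.r_[c[0],.17]))
g=cv2.cvtColor(snap(robot,'scene','s4')['image'],cv2.COLOR_RGB2GRAY)
for v in range(226,268,3): print(v,g[v,317:349].tolist())
E
```

```text
[0.5096 0.061  0.2841] [ 0.2615 -0.7079 -0.1267]
[309.888  276.8059] (array([ 0.5592, -0.0303]), 90, np.float64(0.001299140508074054)) (array([ 0.5595, -0.0306]), 90, np.float64(0.001288759771060067))
226 [87, 89, 136, 192, 218, 220, 218, 219, 218, 209, 195, 181, 179, 166, 164, 165, 162, 165, 164, 166, 166, 143, 148, 151, 185, 199, 208, 219, 181, 136, 158, 171]
229 [94, 91, 90, 89, 123, 194, 198, 172, 162, 163, 163, 161, 162, 163, 163, 165, 139, 132, 102, 92, 90, 92, 92, 93, 93, 91, 130, 137, 152, 170, 140, 154]
232 [91, 92, 95, 95, 93, 90, 110, 158, 168, 165, 167, 166, 164, 140, 99, 95, 91, 90, 93, 92, 94, 92, 93, 94, 92, 93, 103, 133, 134, 130, 132, 144]
235 [95, 94, 94, 93, 95, 86, 60, 67, 94, 122, 105, 99, 99, 99, 94, 95, 95, 92, 94, 94, 93, 95, 96, 100, 101, 104, 85, 84, 99, 117, 128, 91]
238 [91, 88, 91, 91, 92, 92, 88, 82, 80, 77, 81, 80, 74, 72, 75, 83, 84, 85, 83, 83, 84, 78, 79, 69, 75, 82, 81, 92, 100, 102, 103, 108]
241 [86, 83, 85, 95, 91, 102, 86, 88, 93, 97, 93, 98, 96, 96, 92, 92, 94, 95, 96, 95, 93, 93, 94, 97, 101, 92, 85, 78, 77, 82, 81, 82]
244 [220, 222, 220, 221
[... 484 characters left out ...]
 99, 99, 103, 101, 102, 101, 104, 101, 105, 102, 102, 100, 101, 99, 90, 80, 83, 79, 78, 76, 82]
256 [217, 217, 218, 219, 222, 195, 116, 87, 91, 94, 100, 101, 101, 98, 101, 104, 103, 105, 102, 102, 101, 99, 99, 97, 97, 85, 77, 79, 81, 80, 77, 79]
259 [215, 211, 201, 202, 205, 188, 113, 84, 93, 95, 97, 100, 100, 99, 102, 103, 103, 103, 99, 99, 101, 100, 101, 100, 100, 93, 82, 81, 78, 79, 80, 81]
262 [199, 203, 204, 205, 208, 190, 116, 89, 94, 97, 97, 99, 103, 101, 102, 104, 103, 105, 103, 101, 103, 103, 101, 96, 100, 96, 86, 78, 79, 80, 82, 76]
265 [204, 204, 198, 162, 122, 87, 85, 93, 96, 95, 96, 100, 101, 102, 102, 100, 103, 103, 104, 104, 103, 103, 100, 101, 101, 95, 85, 78, 78, 78, 77, 81]
```

```bash
cat >> h.py <<'E'
LEAN=np.radians(-30); PR=toolR(np.arctan2(MY[1],MY[0]),LEAN,D); PZ=PR.as_matrix()[:,2]
def press(a,delta):
    "TCP that puts the shut fingertip delta above the bar top at plate angle a"
    sh=.006-.012*a/1.13; x=.060-(.115+sh)*np.cos(a)+(.011+delta)*np.sin(a); z=.189+(.115+sh)*np.sin(a)+(.011+delta)*np.cos(a)
    return (.289+x)*D+.478*MY+[0,0,z]-.0726*PZ
E
python3 - <<'E'
from h import *
from workcell import robot
s=robot.sense(); q=press(1.13,.025); print(q); print(jog(s,q+[0,0,.06],PR)); print(s['qpos'].round(2))
E
```

```text
[ 0.59674616 -0.10139534  0.36581413]
[ 0.0000e+00  1.1350e+00 -2.0000e-03 -2.3201e+01  9.5000e-02 -1.1090e+00]
[-1.26  0.33  0.9   2.07  0.47  0.86 -0.22]
```

jog_arm(steps=[[0, 0, 0, -2, 0, -3, 60], [0, 0, 0, -4, 0, -6, 20], [0, 0.1, 0, -6.3, 0, -9, 0], [0, 0.2, 0, -8.6, 0, -12, 0], [0, 0.3, 0, -10.7, 0, -15.2, 0], [0, 0.4, 0, -13, 0, -13.4, 0], [0, 0.52, 0, -15.2, 0, -11.6, 0], [0, 0.64, 0, -17.4, 0, -9.8, 0], [0, 0.76, 0, -19.6, 0, -8, 0], [0, 0.88, 0, -21.7, 0, -6.2, 0], [0, 1, 0, -23.5, 0, -4.8, 0], [0, 1.135, 0, -24.9, 0.1, -3.6, 0], [0, 1.135, 0, -24.9, 0.1, -3.6, 0], [0, 1.135, 0, -23.2, 0.1, -1.1, 0], [0, 1.135, 0, -23.2, 0.1, -1.1, 0], [0, 1.135, 0, -23.2, 0.1, -1.1, 0], [0, 1.135, 0, -23.2, 0.1, -1.1, 0]])

```text
time: 20.55
ee_pos: [0.5973, -0.1011, 0.4268]
tool_rot: [-0.221, 0.497, 0.829, 0.133]
wrist_force: [-0.6, 0.3, 0.4]
grip_width: 0.002
grasp_force: 0.0
```

```bash
python3 - <<'E'
from h import *
from workcell import robot
np.set_printoptions(precision=3,suppress=True)
s=robot.sense(); q=press(1.13,.025); print(s['ee_pos'],q,s['wrist_force']); print(jog(s,q+[0,0,.06],PR)); print(s['qpos'].round(2))
for a,dl in((1.13,.025),(1.13,.01),(1.0,0),(.85,0),(.7,0),(.55,0)): print(a,dl,jog(s,press(a,dl),PR))
E
```

```text
[ 0.597 -0.101  0.427] [ 0.597 -0.101  0.366] [-0.583  0.333  0.424]
[ 0.002  0.002 -0.001 -0.05  -0.06   0.084]
[-0.14  0.55  0.66  1.3  -0.62  1.84  0.98]
1.13 0.025 [ 0.002  0.002 -0.001 -3.041 -0.067  5.286]
1.13 0.01 [ 0.002  0.002 -0.001 -2.184 -0.07   6.517]
1.0 0 [ 0.002  0.002 -0.001 -0.636 -0.074  8.412]
0.85 0 [ 0.002  0.002 -0.001  0.316 -0.078  9.818]
0.7 0 [ 0.002  0.002 -0.001  1.052 -0.081 11.373]
0.55 0 [ 0.002  0.002 -0.001  1.551 -0.084 13.044]
```

```bash
sed -i 's/radians(-30)/radians(-18)/' h.py; python3 - <<'E'
from h import *
from workcell import robot
np.set_printoptions(precision=3,suppress=True)
s=robot.sense()
for a,dl in((1.13,.025),(1.13,.01),(1.0,0),(.85,0),(.7,0)): print(a,dl,jog(s,press(a,dl),PR))
E
```

```text
1.13 0.025 [ 0.002 -0.208 -0.001 -1.531 -0.068  5.442]
1.13 0.01 [ 0.002 -0.208 -0.001 -0.674 -0.071  6.673]
1.0 0 [ 0.002 -0.208 -0.001  0.874 -0.076  8.568]
0.85 0 [ 0.002 -0.208 -0.001  1.825 -0.079  9.974]
0.7 0 [ 0.002 -0.208 -0.001  2.562 -0.083 11.529]
```

jog_arm(steps=[[0, -0.1, 0, 0, 0, 1, 0], [0, -0.208, 0, 0, 0, 2, 0], [0, -0.208, 0, -1.5, -0.1, 3, 0], [0, -0.208, 0, -1.5, -0.1, 5.4, 0], [0, -0.208, 0, -1.5, -0.1, 5.4, 0], [0, -0.208, 0, -0.7, -0.1, 6.7, 0], [0, -0.208, 0, -0.3, -0.1, 7.2, 0], [0, -0.208, 0, 0.1, -0.1, 7.6, 0], [0, -0.208, 0, 0.1, -0.1, 7.6, 0]])

```text
time: 21.3
ee_pos: [0.5781, -0.0659, 0.3619]
tool_rot: [-0.134, 0.507, 0.848, 0.082]
wrist_force: [0.2, 0.9, 1.9]
grip_width: 0.002
grasp_force: 0.4
```

```bash
python3 - <<'E'
from h import *
from workcell import robot
np.set_printoptions(precision=3,suppress=True)
s=robot.sense(); print(s['ee_pos'],s['wrist_force'],s['qpos'].round(2))
for a,dl in((1.0,0),(.9,0),(.8,0),(.7,0),(.6,0),(.5,0),(.4,0),(.3,0)): print(a,dl,jog(s,press(a,dl),PR))
E
```

```text
[ 0.578 -0.066  0.362] [0.196 0.889 1.903] [-0.33  0.45  0.7   1.55 -0.5   1.5   0.95]
1.0 0 [ 0.002 -0.002  0.001  0.817 -0.036  0.799]
0.9 0 [ 0.002 -0.002  0.001  1.648 -0.037  1.564]
0.8 0 [ 0.002 -0.002  0.001  2.403 -0.038  2.418]
0.7 0 [ 0.002 -0.002  0.001  3.074 -0.039  3.352]
0.6 0 [ 0.002 -0.002  0.001  3.652 -0.041  4.359]
0.5 0 [ 0.002 -0.002  0.001  4.129 -0.043  5.429]
0.4 0 [ 0.002 -0.002  0.001  4.498 -0.045  6.551]
0.3 0 [ 0.002 -0.002  0.001  4.753 -0.047  7.716]
```

jog_arm(steps=[[0, 0, 0, 0.4, 0, 0.4, 0], [0, 0, 0, 0.8, 0, 0.8, 0], [0, 0, 0, 1.25, 0, 1.2, 0], [0, 0, 0, 1.65, 0, 1.55, 0], [0, 0, 0, 2.0, 0, 2.0, 0], [0, 0, 0, 2.4, 0, 2.4, 0], [0, 0, 0, 2.75, 0, 2.9, 0], [0, 0, 0, 3.05, 0, 3.35, 0], [0, 0, 0, 3.05, 0, 3.35, 0]])

```text
time: 22.05
ee_pos: [0.5589, -0.0309, 0.3378]
tool_rot: [-0.135, 0.507, 0.847, 0.081]
wrist_force: [0.8, 0.2, -0.0]
grip_width: -0.001
grasp_force: 0.4
```

```bash
cat > chk.py <<'E'
from h import *
from workcell import robot
np.set_printoptions(precision=3,suppress=True)
s=robot.sense(); print(s['ee_pos'],s['wrist_force'],s['qpos'].round(2))
d=snap(robot,'scene','sx'); h=cv2.cvtColor(d['image'],cv2.COLOR_RGB2GRAY)
def bar(a,y): return (.289+.060-.115*np.cos(a)+.003*np.sin(a))*D+(.478+y)*MY+[0,0,.189+.115*np.sin(a)+.003*np.cos(a)]
for a in np.arange(-.1,1.2,.1):
    print(round(a,1),[int(h[int(round(v)),int(round(u))]) for u,v in[proj(d,bar(a,y)) for y in(-.031,-.026,-.02,.02,.028)]])
for a in np.arange(.6,-.08,-.1): print(round(a,2),jog(s,press(a,0),PR),jog(s,press(a,-.004),PR)[3:])
E
python3 chk.py
```

```text
[ 0.559 -0.031  0.338] [ 0.754  0.177 -0.031] [-0.39  0.42  0.69  1.65 -0.49  1.42  0.91]
-0.1 [94, 95, 88, 218, 218]
0.0 [92, 91, 91, 218, 217]
0.1 [90, 86, 193, 218, 219]
0.2 [180, 218, 217, 220, 140]
0.3 [217, 218, 217, 138, 120]
0.4 [217, 217, 217, 133, 132]
0.5 [218, 217, 220, 42, 77]
0.6 [203, 64, 20, 93, 75]
0.7 [20, 26, 24, 88, 62]
0.8 [22, 29, 26, 49, 171]
0.9 [25, 49, 76, 172, 172]
1.0 [101, 111, 107, 173, 176]
1.1 [75, 65, 31, 174, 176]
0.6 [ 0.    -0.003  0.     0.609  0.002  0.824] [0.721 0.002 1.208]
0.5 [ 0.    -0.003  0.     1.085  0.002  1.894] [1.158 0.001 2.287]
0.4 [ 0.    -0.003  0.     1.453  0.001  3.017] [1.486 0.001 3.415]
0.3 [ 0.    -0.003  0.     1.707  0.001  4.181] [1.7   0.    4.581]
0.2 [ 0.    -0.003  0.     1.843  0.     5.376] [ 1.796 -0.     5.774]
0.1 [ 0.    -0.003  0.     1.857 -0.     6.589] [ 1.771 -0.001  6.98 ]
0.0 [ 0.    -0.003  0.     1.748 -0.001  7.808] [ 1.623 -0.001  8.188]
```

jog_arm(steps=[[0, 0, 0, 0.35, 0, 0.4, 0], [0, 0, 0, 0.6, 0, 0.82, 0], [0, 0, 0, 0.85, 0, 1.35, 0], [0, 0, 0, 1.1, 0, 1.9, 0], [0, 0, 0, 1.3, 0, 2.45, 0], [0, 0, 0, 1.45, 0, 3.0, 0], [0, 0, 0, 1.6, 0, 3.6, 0], [0, 0, 0, 1.7, 0, 4.2, 0], [0, 0, 0, 1.7, 0, 4.2, 0]])

```text
time: 22.85
ee_pos: [0.5452, -0.0055, 0.3028]
tool_rot: [-0.135, 0.507, 0.847, 0.081]
wrist_force: [0.2, -1.5, 1.1]
grip_width: -0.002
grasp_force: 0.6
```

```bash
python3 chk.py
```

```text
[ 0.545 -0.006  0.303] [ 0.244 -1.505  1.138] [-0.43  0.42  0.67  1.73 -0.51  1.33  0.9 ]
-0.1 [93, 94, 89, 199, 128]
0.0 [91, 90, 92, 111, 128]
0.1 [91, 87, 193, 115, 126]
0.2 [181, 200, 125, 110, 116]
0.3 [8, 23, 26, 19, 17]
0.4 [43, 73, 58, 63, 192]
0.5 [204, 179, 98, 201, 129]
0.6 [37, 26, 29, 131, 130]
0.7 [29, 54, 106, 133, 148]
0.8 [109, 84, 80, 165, 169]
0.9 [174, 127, 133, 171, 172]
1.0 [135, 133, 134, 174, 175]
1.1 [130, 130, 146, 175, 177]
0.6 [ 0.    -0.003 -0.    -1.043  0.012 -3.402] [-0.932  0.012 -3.018]
0.5 [ 0.    -0.003 -0.    -0.567  0.011 -2.332] [-0.495  0.011 -1.938]
0.4 [ 0.    -0.003 -0.    -0.199  0.011 -1.209] [-0.166  0.011 -0.81 ]
0.3 [ 0.    -0.003 -0.     0.055  0.011 -0.044] [0.048 0.01  0.356]
0.2 [ 0.    -0.003 -0.     0.191  0.01   1.151] [0.144 0.01  1.548]
0.1 [ 0.    -0.003 -0.     0.206  0.01   2.364] [0.119 0.01  2.754]
0.0 [ 0.    -0.003 -0.     0.096  0.009  3.582] [-0.029  0.009  3.962]
```

jog_arm(steps=[[0, 0, 0, 0.12, 0, 0.6, 0], [0, 0, 0, 0.18, 0, 1.15, 0], [0, 0, 0, 0.2, 0, 1.75, 0], [0, 0, 0, 0.2, 0, 2.35, 0], [0, 0, 0, 0.17, 0, 2.7, 0], [0, 0, 0, 0.14, 0, 3.0, 0], [0, 0, 0, 0.12, 0, 3.3, 0], [0, 0, 0, 0.12, 0, 3.3, 0]])

```text
time: 23.57
ee_pos: [0.5404, 0.0039, 0.2726]
tool_rot: [-0.135, 0.507, 0.847, 0.081]
wrist_force: [0.6, -1.3, 3.8]
grip_width: -0.001
grasp_force: 1.9
```

```bash
python3 chk.py
```

```text
[0.54  0.004 0.273] [ 0.613 -1.277  3.83 ] [-0.44  0.44  0.65  1.78 -0.53  1.27  0.91]
-0.1 [92, 95, 90, 124, 122]
0.0 [28, 21, 22, 30, 33]
0.1 [51, 24, 36, 60, 60]
0.2 [183, 225, 171, 222, 218]
0.3 [118, 23, 29, 220, 219]
0.4 [26, 31, 28, 136, 224]
0.5 [29, 30, 24, 195, 65]
0.6 [31, 30, 27, 32, 54]
0.7 [27, 31, 30, 25, 106]
0.8 [33, 32, 30, 145, 173]
0.9 [18, 23, 29, 174, 176]
1.0 [29, 28, 25, 174, 175]
1.1 [54, 116, 146, 175, 177]
0.6 [ 0.002 -0.002 -0.    -1.114 -0.003 -6.599] [-1.002 -0.004 -6.215]
0.5 [ 0.002 -0.002 -0.    -0.637 -0.005 -5.529] [-0.564 -0.005 -5.135]
0.4 [ 0.002 -0.002 -0.    -0.268 -0.007 -4.406] [-0.234 -0.007 -4.008]
0.3 [ 0.002 -0.002 -0.    -0.012 -0.009 -3.242] [-0.019 -0.009 -2.842]
0.2 [ 0.002 -0.002 -0.     0.125 -0.01  -2.047] [ 0.079 -0.011 -1.65 ]
0.1 [ 0.002 -0.002 -0.     0.141 -0.012 -0.834] [ 0.055 -0.013 -0.444]
0.0 [ 0.002 -0.002 -0.     0.032 -0.014  0.384] [-0.092 -0.015  0.764]
```

jog_arm(steps=[[0, 0, 0, -0.03, 0, 0.2, 0], [0, 0, 0, -0.05, 0, 0.4, 0], [0, 0, 0, -0.08, 0, 0.55, 0], [0, 0, 0, -0.08, 0, 0.55, 0]])

```text
time: 23.95
ee_pos: [0.5402, 0.0043, 0.2678]
tool_rot: [-0.134, 0.508, 0.847, 0.082]
wrist_force: [0.4, -2.1, 6.7]
grip_width: -0.0
grasp_force: 2.9
```

jog_arm(steps=[[0, 0, 0, -0.03, 0, 0.1, 0], [0, 0, 0, -0.05, 0, 0.2, 0], [0, 0, 0, -0.05, 0, 0.3, 0], [0, 0, 0, -0.05, 0, 0.3, 0]])

```text
time: 24.28
ee_pos: [0.5401, 0.0045, 0.2651]
tool_rot: [-0.134, 0.508, 0.847, 0.082]
wrist_force: [0.3, -3.4, 7.3]
grip_width: -0.001
grasp_force: 3.2
```

jog_arm(steps=[[0, 0, 0, 0, 0, 0.1, 0], [0, 0, 0, 0, 0, 0.1, 0], [0, 0, 0, 0.03, 0, -0.2, 0], [0, 0, 0, 0.05, 0, -0.5, 0], [0, 0, 0, 0.05, 0, -0.9, 0], [0, 0, 0, 0.05, 0, -1.3, 0], [0, 0, 0, 0.05, 0, -1.3, 0]])

```text
time: 24.87
ee_pos: [0.5416, 0.0018, 0.2774]
tool_rot: [-0.134, 0.507, 0.847, 0.082]
wrist_force: [-0.3, -0.1, 1.2]
grip_width: 0.002
grasp_force: 0.0
```

```bash
python3 chk.py | head -8
```

```text
[0.542 0.002 0.277] [-0.313 -0.1    1.241] [-0.44  0.44  0.66  1.77 -0.53  1.28  0.91]
-0.1 [93, 95, 91, 123, 119]
0.0 [42, 27, 30, 62, 63]
0.1 [31, 23, 19, 21, 11]
0.2 [184, 225, 227, 223, 218]
0.3 [215, 133, 23, 221, 218]
0.4 [20, 32, 32, 197, 223]
0.5 [34, 30, 28, 197, 110]
```

jog_arm(steps=[[0, 0, 0, 0, 0, -0.8, 0], [0, 0, 0, 0, 0, -1.6, 0], [0, 0, 0, 0, 0, -2.5, 0], [0, 0, 0, 0, 0, -2.5, 0]])

```text
time: 25.25
ee_pos: [0.5461, -0.006, 0.3027]
tool_rot: [-0.133, 0.508, 0.847, 0.082]
wrist_force: [0.2, 0.1, 0.9]
grip_width: 0.007
grasp_force: 0.0
```

```bash
sed -i 's/np.arange(-.1,1.2,.1)/np.arange(-.12,.5,.04)/; s/round(a,1)/round(a,2)/' chk.py; python3 chk.py | head -17
```

```text
[ 0.546 -0.006  0.303] [0.241 0.113 0.923] [-0.44  0.42  0.67  1.73 -0.51  1.33  0.9 ]
-0.12 [90, 93, 94, 122, 122]
-0.08 [97, 91, 92, 124, 121]
-0.04 [92, 74, 57, 122, 124]
0.0 [40, 19, 34, 67, 66]
0.04 [18, 22, 24, 24, 26]
0.08 [22, 21, 17, 21, 15]
0.12 [30, 27, 50, 74, 83]
0.16 [93, 183, 211, 222, 221]
0.2 [185, 225, 223, 221, 219]
0.24 [219, 216, 219, 220, 218]
0.28 [216, 218, 217, 220, 219]
0.32 [217, 216, 216, 220, 217]
0.36 [217, 217, 217, 208, 220]
0.4 [217, 218, 218, 218, 221]
0.44 [218, 218, 221, 222, 205]
0.48 [218, 221, 205, 221, 154]
```

```bash
cat > cmp.py <<'E'
from h import *
def bar(a,y): return (.289+.060-.115*np.cos(a)+.003*np.sin(a))*D+(.478+y)*MY+[0,0,.189+.115*np.sin(a)+.003*np.cos(a)]
for f in('scene0','sx'):
    d=load(f+'.npz'); h=cv2.cvtColor(d['image'],cv2.COLOR_RGB2GRAY).astype(np.float32); out=[]
    for y in(-.026,-.02,.02,.026):
        aa=np.arange(-.15,.3,.005); uv=np.array([proj(d,bar(a,y)) for a in aa],np.float32); v=cv2.remap(h,uv[:,:1],uv[:,1:],1)[:,0]; m=v<60; out.append((aa[m].min().round(3),aa[m].max().round(3)))
    print(f,out)
E
python3 cmp.py
```

```text
scene0 [(np.float64(-0.035), np.float64(0.12)), (np.float64(-0.05), np.float64(0.11)), (np.float64(0.025), np.float64(0.11)), (np.float64(0.025), np.float64(0.1))]
sx [(np.float64(-0.03), np.float64(0.13)), (np.float64(-0.045), np.float64(0.12)), (np.float64(0.015), np.float64(0.115)), (np.float64(0.01), np.float64(0.105))]
```

```bash
python3 -c "
from workcell import robot
print(robot.close_job())"
```

```text
the job is handed in; nothing more can be done
None
```

The jar is loaded and I've handed the job in at about 25 s of the 64 s allowed: the lower half stands in the seat, the upper half sits rim on rim within about 1 mm, and the clamp plate stayed level within about 0.01 rad of its starting angle after I let go. I couldn't read the catch angle, the foot's force on the jar or the bystanders directly, and the hand-in gave no verdict.

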